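Clear the ledge, snap the spice jars home and lock the rail

TASK

With the crumb brush, sweep all the walnut shells off the stone ledge into the steel tray at its open end without touching them with the fingers, then stand every spice jar upright in a clip of its own on the rail, pushed in past the spring jaws until it snaps fully home. After that slide the rail's black lock grip along to the green mark; leave the brush standing back on its cork mat and the ramekin and the rice paddle where they are.

Things in the scene. Friction and masses are not known exactly. Their poses are not given: they have to be found in the camera images.
- ledge: Fixed polished limestone ledge 245 x 310 mm, top 40 mm high. Origin at table level; x away from the robot, y along the rail. Strip: x -95..10, y -155..145 mm, open at the -y end (tray there); lips 10 mm high and wide beyond its near side and +y end. At x 57..67 the wooden rail back, 45 mm above the ledge top, 4 clips on its front; behind it the lock slider.
- tray: Shallow open steel crumb tray, 150 (x) x 110 (y) x 30 mm high, walls 3 mm, fixed against the ledge's open -y end; its rim is 10 mm lower than the ledge top. Origin: centre of its underside, on the table; axes as the ledge's. Its local x = 0 is at ledge x = -45 mm.
- mat: Thin fixed cork mat 120 (x) x 80 (y) x 4 mm, the brush's place. Origin: centre of the underside, on the table.
- brush: Crumb brush standing on stiff bristles, 0.12 kg. Origin: centre of the underside. Bristle block 96 (x) x 28 (y) x 28 mm high; wooden back 100 x 34 mm, z 28 to 42; handle ridge on top 64 (x) x 22 (y) mm, z 42 to 77 mm, to be gripped from above across y. Sweeps with its long flat side, along its y.
- mark: Small green plate (12 x 5 x 14 mm high) fixed behind the rail, just beside the far edge of the slider's track: where the lock grip must stand. Origin: centre of its underside; axes as the ledge's (y along the rail). It lies at a different place along the rail from start to start.
- lock_top (a point): Centre of the top face of the black lock grip, 28 mm (ledge x) x 20 mm (y) x 40 mm high, which runs on a 14 mm thick aluminium track behind the rail, along ledge y; the track's centre line is at ledge x = 100 mm; this point is 109.5 mm above the table. Axes as the ledge's.
- lock (a joint): Travel of the lock grip along its track towards ledge +y, 0 to 0.12 m; it stays where it is left (about 1.5 N of friction). At value v the grip's middle is at ledge y = v - 0.06 m.
- clip0 (a point): Clip 0 of 4, from the -y end, 70 mm apart: where a fully seated jar's underside centre is, on the ledge top. Jars go in along +x (ledge axes). Two spring jaws with 10 mm rollers (5 to 41 mm over the ledge top, 35 mm apart, 14 mm before this point) yield sideways: contact about 28 mm before home, push up to about 8 to 12 N, falling once past the rollers; then they draw the jar home.
- clip1 (a point): Clip 1 of 4, from the -y end, 70 mm apart: where a fully seated jar's underside centre is, on the ledge top. Jars go in along +x (ledge axes). Two spring jaws with 10 mm rollers (5 to 41 mm over the ledge top, 35 mm apart, 14 mm before this point) yield sideways: contact about 28 mm before home, push up to about 8 to 12 N, falling once past the rollers; then they draw the jar home.
- clip2 (a point): Clip 2 of 4, from the -y end, 70 mm apart: where a fully seated jar's underside centre is, on the ledge top. Jars go in along +x (ledge axes). Two spring jaws with 10 mm rollers (5 to 41 mm over the ledge top, 35 mm apart, 14 mm before this point) yield sideways: contact about 28 mm before home, push up to about 8 to 12 N, falling once past the rollers; then they draw the jar home.
- clip3 (a point): Clip 3 of 4, from the -y end, 70 mm apart: where a fully seated jar's underside centre is, on the ledge top. Jars go in along +x (ledge axes). Two spring jaws with 10 mm rollers (5 to 41 mm over the ledge top, 35 mm apart, 14 mm before this point) yield sideways: contact about 28 mm before home, push up to about 8 to 12 N, falling once past the rollers; then they draw the jar home.
- jar0: Closed glass spice jar with a red cap, standing on a dark slate mat (3 mm thick) at the robot's left; may be absent. Glass body 44 mm diameter, 50 mm high; cap 39 mm diameter, from 50 to 70 mm height; about 0.2 kg, thick heavy glass bottom. Origin: centre of the underside, z up.
- jar1: Closed glass spice jar with a yellow cap, standing on a dark slate mat (3 mm thick) at the robot's left; may be absent. Glass body 44 mm diameter, 50 mm high; cap 39 mm diameter, from 50 to 70 mm height; about 0.2 kg, thick heavy glass bottom. Origin: centre of the underside, z up.
- jar2: Closed glass spice jar with a blue cap, standing on a dark slate mat (3 mm thick) at the robot's left; may be absent. Glass body 44 mm diameter, 50 mm high; cap 39 mm diameter, from 50 to 70 mm height; about 0.2 kg, thick heavy glass bottom. Origin: centre of the underside, z up.
- jar3: Closed glass spice jar with a black cap, standing on a dark slate mat (3 mm thick) at the robot's left; may be absent. Glass body 44 mm diameter, 50 mm high; cap 39 mm diameter, from 50 to 70 mm height; about 0.2 kg, thick heavy glass bottom. Origin: centre of the underside, z up.
- shell0: Walnut half shell lying dome up on the ledge strip, 29 mm diameter, 16.5 mm high, about 12 g. Origin: centre of the underside.
- shell1: Walnut half shell lying dome up on the ledge strip, 29 mm diameter, 16.5 mm high, about 12 g. Origin: centre of the underside.
- shell2: Walnut half shell lying dome up on the ledge strip, 29 mm diameter, 16.5 mm high, about 12 g. Origin: centre of the underside.
- shell3: Walnut half shell lying dome up on the ledge strip, 29 mm diameter, 16.5 mm high, about 12 g. Origin: centre of the underside.
- shell4: Walnut half shell lying dome up on the ledge strip, 29 mm diameter, 16.5 mm high, about 12 g. Origin: centre of the underside.
- ramekin: White ceramic ramekin, 84 mm diameter, 45 mm high, a bystander on the table near the robot; to be left alone.
- paddle: Wooden rice paddle lying on the table in front of the robot, 210 mm long, up to 55 mm wide, 10 mm thick; bystander, to be left alone.

How it is judged:
On the way, in this order (a step that is already met when the one before it is completed fails the run):
1. all shells are in the tray (x of shell0 in the frame of tray between -0.074 and 0.074 m and y of shell0 in the frame of tray between -0.054 and 0.054 m and height (world z) of each of shell0, shell1, shell2, shell3, shell4 below 0.035 m and x of shell1 in the frame of tray between -0.074 and 0.074 m and y of shell1 in the frame of tray between -0.054 and 0.054 m and x of shell2 in the frame of tray between -0.074 and 0.074 m and y of shell2 in the frame of tray between -0.054 and 0.054 m and x of shell3 in the frame of tray between -0.074 and 0.074 m and y of shell3 in the frame of tray between -0.054 and 0.054 m and x of shell4 in the frame of tray between -0.074 and 0.074 m and y of shell4 in the frame of tray between -0.054 and 0.054 m), for 0.2 s.
2. every jar present is snapped home in a clip, upright ((distance between jar0 and clip0 below 0.007 m or distance between jar0 and clip1 below 0.007 m or distance between jar0 and clip2 below 0.007 m or distance between jar0 and clip3 below 0.007 m) and angle between each of jar0, jar1, jar2, jar3's own z axis and vertical below 0.12 rad and (distance between jar1 and clip0 below 0.007 m or distance between jar1 and clip1 below 0.007 m or distance between jar1 and clip2 below 0.007 m or distance between jar1 and clip3 below 0.007 m) and (distance between jar2 and clip0 below 0.007 m or distance between jar2 and clip1 below 0.007 m or distance between jar2 and clip2 below 0.007 m or distance between jar2 and clip3 below 0.007 m) and (distance between jar3 and clip0 below 0.007 m or distance between jar3 and clip1 below 0.007 m or distance between jar3 and clip2 below 0.007 m or distance between jar3 and clip3 below 0.007 m)), for 0.2 s.
3. the lock grip stands at the green mark (y of lock_top in the frame of mark between -0.006 and 0.006 m), for 0.2 s.
At the end, for the whole second after the job is handed in: Every shell in the tray; each jar present upright, within 7 mm of a clip's home point; lock grip middle within 6 mm of the green mark along the rail; brush upright on the mat, its middle within 45 mm (x) and 35 mm (y) of the mat's; jars and brush at rest (all of step 1 and all of step 2 and all of step 3 and x of brush in the frame of mat between -0.045 and 0.045 m and y of brush in the frame of mat between -0.035 and 0.035 m and height (world z) of brush below 0.012 m and angle between brush's own z axis and vertical below 0.12 rad and linear speed of each of jar0, jar1, jar2, jar3, brush below 0.02 m/s); the robot touches nothing.
It fails at once if the fingers touch a shell (contact force between the fingers and shell0 above 0.5 N or contact force between the fingers and shell1 above 0.5 N or contact force between the fingers and shell2 above 0.5 N or contact force between the fingers and shell3 above 0.5 N or contact force between the fingers and shell4 above 0.5 N).
It fails at once if a bystander (ramekin, paddle) is moved more than 30 mm (distance of any of ramekin, paddle from where it was at the start of the episode above 0.03 m).
Of jar0, jar1, jar2, jar3 only 3 to 4 are there at a start; the rules pass over those that are not, and their reading is None.
At some moment in a run one of jar0, jar1, jar2, jar3 may be knocked a few centimetres aside while the robot is not near it.
It also fails if it takes over 210 s, if anything falls off the work surface, if the arm or the gripper's body presses on something with over 40 N, if the wrist force passes 120 N, or if a joint passes its speed limit or range.

ROBOT

A 6-joint arm with a two-finger parallel gripper is mounted at the origin on the work surface. World frame = base frame: x ahead of the robot, y to its left, z up, the work surface at z = 0. Lengths are in m, angles in rad, forces in N, time in s.
With the tool pointing down it reaches from about 0.25 to 0.85 m from the base axis. Payload 12.5 kg.
Tool frame: the origin (TCP) lies at the very end of the fingers, on their centre line; the grasp point (between the pads) lies 19 mm behind it (ctrl.grasp_offset is the x of the grasp point in the tool frame, in m); x points along the fingers, y is the direction in which the jaws open and shut, and the axes are right-handed (so a half turn about x gives the same grasp; the last joint's range is limited). The gripper opens to 93 mm and grips with 3 to 60 N. Pads are 15 mm wide; open, the fingers measure 128 mm over their backs; the gripper's body (75 mm by 188 mm) begins 65 mm behind the grasp point.
Start: joints at [-1.189, 0.351, 1.652, -0, 1.139, -0.085], TCP at [0.248, -0.491, 0.219] pointing down, gripper open.
Joint ranges: [-2.75, 2.75], [-0.79, 2.1], [0.01, 2.65], [-1.57, 4.71], [0.07, 3.14], [-2.87, 2.87]. Speed limits (rad/s): [2.22, 2.22, 2.79, 3.14, 3.14, 3.14].

INTERFACE

Orientations are given as a 3x3 rotation matrix whose columns are the frame's x, y, z axes.
In Python, from plant import ctrl gives the robot as it stands.
- The arm moves only by the tool servo_tool, never from a script. Its argument "targets" is a list of rows, each an object of numbers: "rx", "ry", "rz": the turn, a rotation vector about the world's x, y, z in rad; "dx", "dy", "dz": the shift along the world's x, y, z in mm; "claw": the closure, from -1 (fully open) to 1 (shut). In form: [{"rx": .., "ry": .., "rz": .., "dx": .., "dy": .., "dz": .., "claw": ..}, ...]. A call has exactly 8 rows; each row is the pose to reach, as a shift and turn from the pose commanded when the call began; what a row does not reach only later rows make up. A row lasts 1/12 s, in which the tool goes at most 41.7 mm and 7.16 degrees, less where a joint would pass 70% of its speed; a pose out of reach is approached as far as the arm can. A call with a gripper value outside its range is refused whole. The fingers move at their own pace and stop on an object; "newtons" is the grip in N (left out, the last holds). Time passes only in rows, so rows that repeat a pose let the fingers close, or fill a call up. It gives the time, the measured TCP pose, the force and the opening at its end, in the units of the state.
- ctrl.get_state(): the state, without advancing time (a new reading comes with each control period).
- ctrl.get_image(name): name is "scene" or "top" or "wrist"; returns (picture, depth): 384x512x3 uint8, blue, green, red; 384x512 float32, m along the optical axis (not along the pixel's ray), 0 where there is no reading.
- ctrl.camera_model(name): a dict with "K" (3x3 intrinsics, pixels), "k1" (the pictures are not rectified: a ray, as slopes to the right and down, at radius r is drawn at 1 + k1 r^2 times it, then the intrinsics apply), "rvec" (rotation vector, rad) and "tvec" (3), from world to camera coordinates, as OpenCV has them. Camera axes: x right, y down, z forward; pixel columns grow to the right and rows downward; lengths in m; the calibration is good to about 2 mm. A picture is of the moment at which its call begins: read the wrist's pose just before it. camera_model takes no time and is no camera call; for the wrist camera it gives the pose at the moment of the call.
- ctrl.finish_job(): hands the job in, once; it reports no verdict.
The state is a dict: "time": time; "joint_pos": joint angles; "qd": joint speeds; "joint_efforts": joint torques, N m; "eef_pos": TCP position; "tcp_rot": TCP orientation; "force": force on the tool from outside, world axes, zero at the start; "moment": the same for the moment, N m; "grip_width": opening from 0.0 (shut) to 1.0 (fully open).
Only numpy, scipy, OpenCV 4.12 (cv2) and the standard library are available. Lean on these libraries where they do the work, as an engineer would, in place of code of your own. Each camera call takes 0.05 s, during which the arm holds its last target.

## Working session

There is one attempt and no reset: what is moved stays moved. The work goes in short steps, Python scripts to look and compute and a tool call to move; the robot and the scene stay as the last step left them, time stands still between calls to the robot, and variables do not carry over. Pictures are saved under pics/ and viewed, and the job is handed in when it is done.

Besides the shell and the picture viewer there is one more tool, called after "Emit:" by a JSON object that holds its "method" and its "body". servo_tool: Moves the arm, as the interface text tells. Its arguments: {"type":"object","properties":{"targets":{"type":"array","items":{"type":"object","properties":{"rx":{"type":"number"},"ry":{"type":"number"},"rz":{"type":"number"},"dx":{"type":"number"},"dy":{"type":"number"},"dz":{"type":"number"},"claw":{"type":"number"}}}},"newtons":{"type":"number"}},"required":["targets"]}

```bash
ls; mkdir -p pics; python3 - <<'E'
from plant import ctrl
import cv2,numpy as np
print(ctrl.get_state()); print(ctrl.grasp_offset)
for n in("scene","top","wrist"):
    m=ctrl.camera_model(n);print(n,m)
    p,d=ctrl.get_image(n);cv2.imwrite(f"pics/{n}0.png",p);np.save(f"pics/{n}0.npy",d)
E
```

```text
pics
{'time': 0.0, 'joint_pos': array([-1.18860085e+00,  3.51283808e-01,  1.65241702e+00, -5.15307304e-06,
        1.13909479e+00, -8.45741372e-02]), 'qd': array([ 8.98207468e-05,  5.12933476e-04, -1.19591823e-03, -2.39553064e-04,
       -3.95320897e-05, -3.01581008e-04]), 'joint_efforts': array([-5.40915698e-04, -4.97325432e+01, -2.85255075e+01,  6.99198386e-02,
        2.57340126e-02, -1.28706620e-04]), 'eef_pos': array([ 0.24740827, -0.49082838,  0.21807806]), 'tcp_rot': array([[-4.52999717e-04,  4.50005472e-01, -8.93025683e-01],
       [ 1.11442607e-03, -8.93024993e-01, -4.50005690e-01],
       [-9.99999276e-01, -1.19906355e-03, -9.69577592e-05]]), 'force': array([ 0.27711841,  0.15037253, -0.10759746]), 'moment': array([-0.02790214,  0.02117289, -0.00657548]), 'grip_width': 1.0020493556243504}
-0.0188
scene {'K': array([[401.07854604,   0.        , 252.59678755],
       [  0.        , 401.07854604, 187.33663813],
       [  0.        ,   0.        ,   1.        ]]), 'k1': -0.102970528434366, 'rvec': array([ 1.4090615 ,  2.110241  , -0.87785133]), 'tvec': array([ 0.20700918, -0.23731024,  1.36922589])}
top {'K': array([[488.07983584,   0.        , 251.46263299],
       [  0.        , 488.07983584, 192.47542099],
       [  0.        ,   0.        ,   1.        ]]), 'k1': -0.13815613522826387, 'rvec': array([ 2.16213485, -2.21708672,  0.05321429]), 'tvec': array([-0.01994595,  0.51548505,  1.47397986])}
wrist {'K': array([[337.68257923,   0.        , 257.61958191],
       [  0.        , 337.68257923, 187.15779125],
       [  0.        ,   0.        ,   1.        ]]), 'k1': -0.09185690198600498, 'rvec': array([-2.44826905,  1.50976703,  0.23028605]), 'tvec': array([-0.54925657, -0.03367143,  0.39261412])}
```

View pics/top0.png

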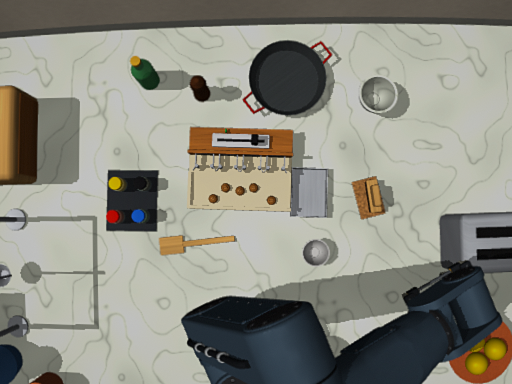

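View pics/scene0.png

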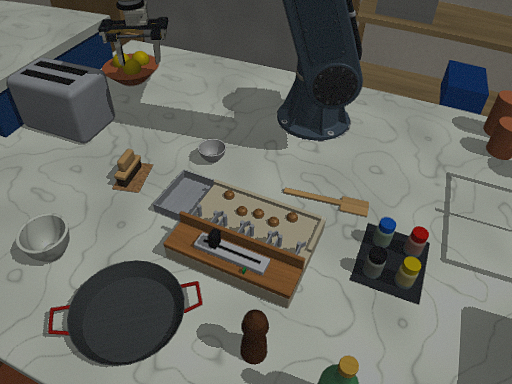

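View pics/wrist0.png

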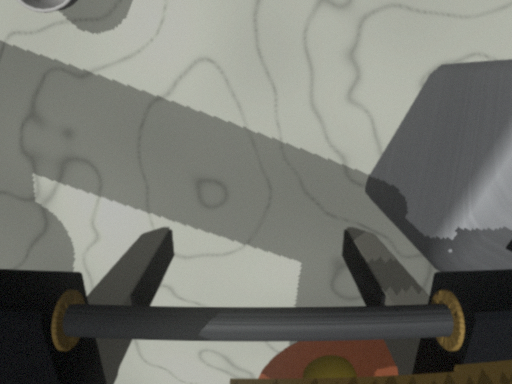

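Top view: 4 jars on the slate (116–140, 183–215), 5 shells on the strip, tray right of the ledge, brush on its mat near (370,197), and the lock grip near (255,139). Next I measure them.

```bash
cat > h.py <<'E'
import cv2,numpy as np
def cam(m):
    R,_=cv2.Rodrigues(np.array(m['rvec']));return np.array(m['K']),m['k1'],R,np.array(m['tvec'])
def slopes(m,uv):
    K,k1,R,t=cam(m)
    return cv2.undistortPoints(np.array(uv,float).reshape(-1,1,2),K,np.array([k1,0,0,0.])).reshape(-1,2)
def plane(m,uv,z):
    K,k1,R,t=cam(m);s=slopes(m,uv);d=np.c_[s,np.ones(len(s))]@R;c=-R.T@t
    return c+d*((z-c[2])/d[:,2])[:,None]
def proj(m,P):
    K,k1,R,t=cam(m)
    return cv2.projectPoints(np.array(P,float).reshape(-1,1,3),np.array(m['rvec']),t,K,np.array([k1,0,0,0.]))[0].reshape(-1,2)
def cloud(m,d):
    K,k1,R,t=cam(m);h,w=d.shape
    u,v=np.meshgrid(np.arange(w),np.arange(h));s=slopes(m,np.c_[u.ravel(),v.ravel()])
    P=np.c_[s,np.ones(len(s))]*d.ravel()[:,None]
    return ((P-t)@R).reshape(h,w,3)
E
python3 - <<'E'
from plant import ctrl
from h import *
m=ctrl.camera_model("top");p=cv2.imread("pics/top0.png");d=np.load("pics/top0.npy");C=cloud(m,d)
hsv=cv2.cvtColor(p,cv2.COLOR_BGR2HSV)
for q in[(320,300),(240,170),(240,150),(254,139),(370,190),(375,195),(116,183),(144,183),(113,216),(138,215),(310,190),(229,131),(316,252)]:
    print(q,C[q[1],q[0]].round(4))
cv2.imwrite("pics/topz.png",cv2.resize(p[110:240,95:400],None,fx=2.6,fy=2.6,interpolation=cv2.INTER_CUBIC))
s=ctrl.camera_model("scene");q=cv2.imread("pics/scene0.png")
cv2.imwrite("pics/scenez.png",cv2.resize(q[130:310,100:440],None,fx=2.3,fy=2.3,interpolation=cv2.INTER_CUBIC))
# ledge shape: cloud points of height ~0.04
Z=C[...,2]
for lo,hi in((.034,.044),(.045,.056),(.08,.09)):
    M=((Z>lo)&(Z<hi)).astype(np.uint8);M[:,:170]=0;M[:,345:]=0;M[:120]=0;M[215:]=0
    n,l,st,ce=cv2.connectedComponentsWithStats(M)
    for i in range(1,n):
        if st[i,4]>25: 
            ys,xs=np.where(l==i);P=C[ys,xs][:,:2].astype(np.float32);r=cv2.minAreaRect(P*1000);print(lo,st[i],r)
E
```

```text
(320, 300) [ 0.18   -0.2348 -0.0006]
(240, 170) [ 0.5779 -0.0014  0.0792]
(240, 150) [ 0.6403 -0.0021  0.055 ]
(254, 139) [ 0.6635 -0.0446  0.1081]
(370, 190) [ 0.5114 -0.3891  0.0467]
(375, 195) [ 0.4942 -0.3936  0.0875]
(116, 183) [0.5495 0.367  0.0778]
(144, 183) [0.5475 0.2833 0.0749]
(113, 216) [0.4522 0.3785 0.073 ]
(138, 215) [0.4535 0.3023 0.0756]
(310, 190) [ 0.5182 -0.2124  0.0089]
(229, 131) [0.698  0.0294 0.058 ]
(316, 252) [ 0.3282 -0.2255  0.0059]
0.034 [ 189  155  103   53 4010] ((549.5901489257812, 2.116485595703125), (311.54791259765625, 152.96559143066406), 86.83299255371094)
0.045 [189 127  56  24 488] ((677.9166870117188, 67.6727523803711), (167.2307586669922, 69.34925079345703), 86.6451187133789)
0.045 [227 128  66  24 589] ((670.5470581054688, -61.09974670410156), (196.40951538085938, 69.68262481689453), 86.95918273925781)
0.045 [187 172 104  40 441] ((475.0455627441406, 21.059188842773438), (324.36517333984375, 102.51580810546875), 68.70027160644531)
0.045 [221 183   9   9  51] ((531.2371826171875, 45.47174072265625), (24.429378509521484, 24.193340301513672), 89.7011489868164)
0.045 [249 183   9  10  51] ((527.726806640625, -38.44572830200195), (24.388883590698242, 26.19210433959961), 13.446953773498535)
0.045 [235 186  10  10  50] ((520.08837890625, 2.2484817504882812), (24.2157039642334, 25.49867820739746), 20.095016479492188)
0.045 [209 194   9   9  53] ((499.3402404785156, 81.99385070800781), (24.04022216796875, 24.100866317749023), 87.53184509277344)
0.045 [267 196  11   9  57] ((488.6795959472656, -91.17374420166016), (23.788728713989258, 26.184890747070312), 51.641849517822266)
0.08 [187 149 106   7 355] ((629.04052734375, -0.992919921875), (308.0794372558594, 12.802685737609863), 86.84132385253906)
```

```bash
ls -la pics
```

```text
total 3952
drwxr-xr-x 2 agent agent   4096 Dec  6 23:27 .
drwxr-xr-x 3 agent agent   4096 Dec  6 23:27 ..
-rw-r--r-- 1 agent agent 786560 Dec  6 23:27 scene0.npy
-rw-r--r-- 1 agent agent 345033 Dec  6 23:27 scene0.png
-rw-r--r-- 1 agent agent 451094 Dec  6 23:27 scenez.png
-rw-r--r-- 1 agent agent 786560 Dec  6 23:27 top0.npy
-rw-r--r-- 1 agent agent 273952 Dec  6 23:27 top0.png
-rw-r--r-- 1 agent agent 299747 Dec  6 23:27 topz.png
-rw-r--r-- 1 agent agent 786560 Dec  6 23:27 wrist0.npy
-rw-r--r-- 1 agent agent 286046 Dec  6 23:27 wrist0.png
```

View pics/topz.png

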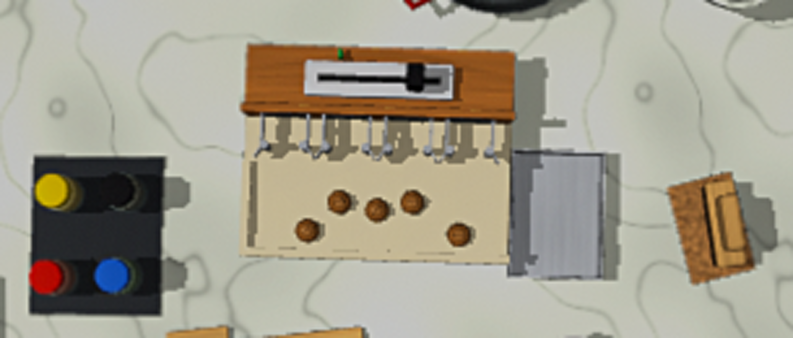

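View pics/scenez.png

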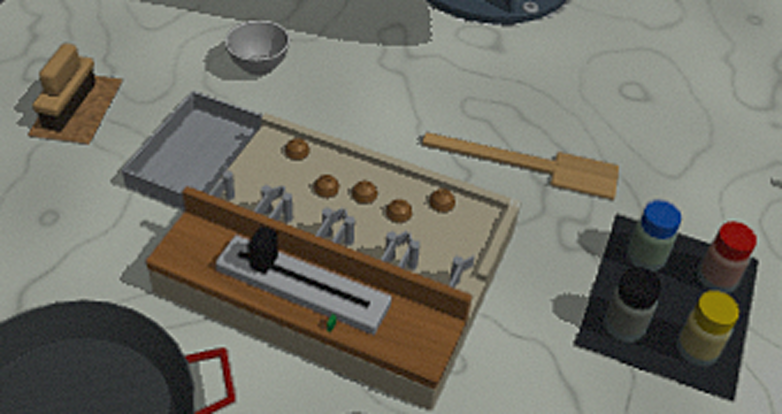

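```bash
python3 - <<'E'
from plant import ctrl
from h import *
m=ctrl.camera_model("top");p=cv2.imread("pics/top0.png");d=np.load("pics/top0.npy");C=cloud(m,d);Z=C[...,2]
s=ctrl.camera_model("scene");ps=cv2.imread("pics/scene0.png");ds=np.load("pics/scene0.npy");S=cloud(s,ds)
def rect(P):return cv2.minAreaRect((P[:,:2]*1000).astype(np.float32))
# rail in scene: z .08-.09 in area
for nm,c in(("top",C),("scene",S)):
    q=c.reshape(-1,3);
    w=(abs(q[:,0]-.63)<.04)&(abs(q[:,1])<.18)&(q[:,2]>.079)&(q[:,2]<.09);r=q[w]
    print(nm,"rail",len(r),r.mean(0),rect(r),"z",np.median(r[:,2]))
    w=(abs(q[:,0]-.52)<.03)&(abs(q[:,1])<.02)&(q[:,2]<.045);print(" ledge z",np.median(q[w][:,2]))
    w=(abs(q[:,0]-.50)<.1)&(abs(q[:,1]+.39)<.1)
    b=q[w]; h=b[b[:,2]>.07];print(" brush handle",len(h),h.mean(0),rect(h))
    h=b[(b[:,2]>.025)];print(" brush all",len(h),rect(h))
    h=b[(b[:,2]>.003)&(b[:,2]<.008)];print(" mat",len(h),rect(h))
    for cx,cy in((.55,.367),(.5475,.283),(.452,.378),(.4535,.302)):
        w=(np.hypot(q[:,0]-cx,q[:,1]-cy)<.04)&(q[:,2]>.069)&(q[:,2]<.085);r=q[w];
        if len(r)>3:print(" cap",len(r),((r.max(0)+r.min(0))/2).round(4),np.median(r[:,2]))
    w=(abs(q[:,0]-.665)<.04)&(abs(q[:,1])<.12)&(q[:,2]>.1);r=q[w];print(" lock",len(r),((r.max(0)+r.min(0))/2).round(4),rect(r))
for nm,mm,img in(("top",m,p),("scene",s,ps)):
    hsv=cv2.cvtColor(img,cv2.COLOR_BGR2HSV)
    def cen(M):
        n,l,st,ce=cv2.connectedComponentsWithStats(M.astype(np.uint8));o=[(st[i,4],ce[i]) for i in range(1,n) if st[i,4]>3];return sorted(o,key=lambda t:-t[0])[:4]
    H,Sa,V=hsv[...,0],hsv[...,1],hsv[...,2]
    for name,M,z in(("green",(H>45)&(H<80)&(Sa>120),.06),("red",((H<5)|(H>175))&(Sa>180),.073),("blue",(H>105)&(H<118)&(Sa>180),.073),("yellow",(H>22)&(H<32)&(Sa>200),.073)):
        print(nm,name,[(a,c.round(1),plane(mm,[c],z)[0].round(4)) for a,c in cen(M)])
E
```

```text
top rail 403 [0.62797108 0.00307024 0.08381286] ((621.663818359375, -0.972015380859375), (61.43506622314453, 307.8675537109375), 0.0011655226116999984) z 0.08366400452094712
 ledge z 0.038724123558171245
 brush handle 166 [ 0.49461403 -0.39974266  0.07847191] ((494.8432312011719, -400.73626708984375), (63.81997299194336, 24.37100601196289), 8.206758499145508)
 brush all 414 ((495.18646240234375, -401.10150146484375), (100.81037139892578, 36.15169906616211), 6.626657485961914)
 mat 535 ((500.1668701171875, -390.25323486328125), (199.96946716308594, 198.97506713867188), 89.82994079589844)
 cap 105 [0.5501 0.3735 0.0754] 0.07328299294781179
 cap 122 [0.5505 0.2974 0.0753] 0.07307920496634718
 cap 115 [0.4521 0.3821 0.0744] 0.07315263968394521
 cap 115 [0.4506 0.3032 0.074 ] 0.07296004663746235
 lock 66 [ 0.6656 -0.0447  0.109 ] ((665.516845703125, -44.649967193603516), (17.3265438079834, 27.413379669189453), 88.56210327148438)
scene rail 613 [0.63258824 0.00211583 0.08294778] ((629.6866455078125, -3.7527008056640625), (79.0173568725586, 309.7236022949219), 0.18233318626880646) z 0.08304
[... 1921 characters left out ...]
red [(np.int32(205), array([419.6, 234.2]), array([0.461 , 0.3794, 0.073 ])), (np.int32(172), array([ 56. , 320.7]), array([ 0.9579, -0.2431,  0.073 ])), (np.int32(143), array([193.2, 295.1]), array([ 0.8006, -0.0282,  0.073 ]))]
scene blue [(np.int32(1675), array([464.5,  86.2]), array([-0.337 ,  0.4813,  0.073 ])), (np.int32(200), array([387. , 225.2]), array([0.4628, 0.3028, 0.073 ])), (np.int32(34), array([76.1, 49.7]), array([ 0.0081, -0.9926,  0.073 ])), (np.int32(29), array([99.2, 44.7]), array([-0.0646, -0.9322,  0.073 ]))]
scene yellow [(np.int32(458), array([132.4,  62.1]), array([ 0.0154, -0.7103,  0.073 ])), (np.int32(258), array([411.5, 265.4]), array([0.5585, 0.3712, 0.073 ]))]
```

Emit:
{"method": "servo_tool", "body": {"targets": [{"dx":31,"dy":11,"dz":0,"rz":-0.042,"claw":-1},{"dx":62,"dy":23,"dz":-10,"rz":-0.085,"claw":-1},{"dx":93,"dy":34,"dz":-20,"rz":-0.127,"claw":-1},{"dx":124,"dy":45,"dz":-30,"rz":-0.17,"claw":-1},{"dx":155,"dy":56,"dz":-40,"rz":-0.212,"claw":-1},{"dx":186,"dy":68,"dz":-50,"rz":-0.254,"claw":-1},{"dx":217,"dy":79,"dz":-50,"rz":-0.3,"claw":-1},{"dx":248,"dy":90,"dz":-50,"rz":-0.339,"claw":-1}]}}

```text
invalid input at $.targets[0]: expected keys rx, ry, rz, dx, dy, dz, claw
```

Emit:
{"method": "servo_tool", "body": {"targets": [{"claw":-1},{"claw":-1},{"claw":-1},{"claw":-1},{"claw":-1},{"claw":-1},{"claw":-1},{"claw":-1}]}}

```text
invalid input at $.targets[0]: expected keys rx, ry, rz, dx, dy, dz, claw
```

```bash
cat >> h.py <<'E'
def snap(ctrl,n,f,fx=1):
    m=ctrl.camera_model(n);p,d=ctrl.get_image(n);cv2.imwrite(f"pics/{f}.png",p);np.save(f"pics/{f}.npy",d);return m,p,d,cloud(m,d)
E
python3 - <<'E'
from plant import ctrl
from h import *
st=ctrl.get_state();print(st['eef_pos'],st['tcp_rot'][:,1],st['force'],st['time'],st['joint_pos'])
m,p,d,C=snap(ctrl,"wrist","w1")
q=C.reshape(-1,3)
w=(abs(q[:,0]-.50)<.08)&(abs(q[:,1]+.40)<.08)&(q[:,2]>.07)&(q[:,2]<.095);h=q[w]
print(len(h),h.mean(0),cv2.minAreaRect((h[:,:2]*1000).astype(np.float32)))
E
```

```text
[ 0.24744902 -0.49089693  0.21821449] [ 0.45003812 -0.89300887 -0.00091755] [-0.7758429   0.47717876  0.54862896] 0.15 [-1.18858554e+00  3.51143698e-01  1.65226000e+00  1.01066007e-05
  1.13911058e+00 -8.46016433e-02]
0 [nan nan nan] ((0.0, 0.0), (0.0, 0.0), 0.0)<stdin>:7: RuntimeWarning: Mean of empty slice.
  ret = um.true_divide(
```

View pics/w1.png

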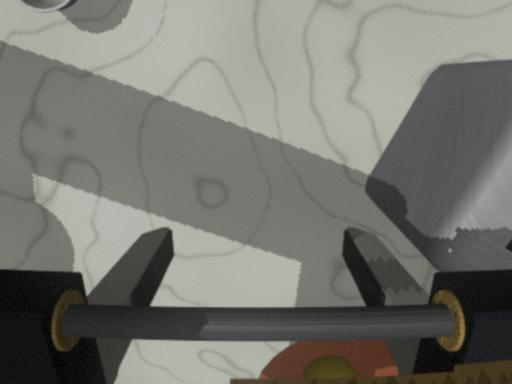

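The picture is unchanged because the move was refused; every key is required in each row.

Emit:
{"method": "servo_tool", "body": {"targets": [{"rx":0,"ry":0,"rz":-0.042,"dx":31,"dy":11,"dz":0,"claw":-1},{"rx":0,"ry":0,"rz":-0.085,"dx":62,"dy":23,"dz":-10,"claw":-1},{"rx":0,"ry":0,"rz":-0.127,"dx":93,"dy":34,"dz":-20,"claw":-1},{"rx":0,"ry":0,"rz":-0.17,"dx":124,"dy":45,"dz":-30,"claw":-1},{"rx":0,"ry":0,"rz":-0.212,"dx":155,"dy":56,"dz":-40,"claw":-1},{"rx":0,"ry":0,"rz":-0.254,"dx":186,"dy":68,"dz":-50,"claw":-1},{"rx":0,"ry":0,"rz":-0.3,"dx":217,"dy":79,"dz":-50,"claw":-1},{"rx":0,"ry":0,"rz":-0.339,"dx":248,"dy":90,"dz":-50,"claw":-1}]}}

```text
time: 0.87
eef_pos: [0.4967, -0.4, 0.1677]
tcp_rot: [[-0.001, 0.125, -0.992], [0.001, -0.992, -0.125], [-1.0, -0.001, 0.001]]
force: [-1.6, -0.2, 0.2]
grip_width: 0.999
```

```bash

python3 - <<'E'
from plant import ctrl
from h import *
ctrl.get_image("top");ctrl.get_image("top");ctrl.get_image("top")
st=ctrl.get_state();print(st['eef_pos'],st['tcp_rot'][:,1],st['force'],st['time'],st['joint_pos'])
m,p,d,C=snap(ctrl,"wrist","w1")
q=C.reshape(-1,3)
w=(abs(q[:,0]-.50)<.08)&(abs(q[:,1]+.40)<.08)&(q[:,2]>.07)&(q[:,2]<.095);h=q[w]
print(len(h),h.mean(0),cv2.minAreaRect((h[:,:2]*1000).astype(np.float32)))
E
```

```text
[ 0.49694201 -0.40000379  0.16800341] [ 1.30124890e-01 -9.91497489e-01 -4.93062251e-04] [-0.36072905 -0.41989704 -0.26046354] 1.0167 [-7.50719483e-01  5.60695357e-01  1.45678662e+00  5.74397026e-05
  1.12470703e+00  6.89557007e-01]
2043 [ 0.49909171 -0.400641    0.08005451] ((497.01287841796875, -401.0920715332031), (62.80480194091797, 21.91912078857422), 6.7988457679748535)
```

View pics/w1.png

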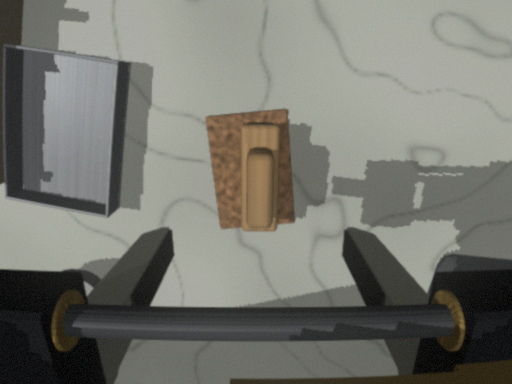

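The wrist view shows the brush handle centred near (260,190) between the open fingers, on the mat. The grip is aligned to about 1 mm, so I descend.

Emit:
{"method": "servo_tool", "body": {"targets": [{"rx":0,"ry":0,"rz":-0.01,"dx":0,"dy":-1,"dz":-30,"claw":-1},{"rx":0,"ry":0,"rz":-0.01,"dx":0,"dy":-1,"dz":-60,"claw":-1},{"rx":0,"ry":0,"rz":-0.01,"dx":0,"dy":-1,"dz":-90,"claw":-1},{"rx":0,"ry":0,"rz":-0.01,"dx":0,"dy":-1,"dz":-108,"claw":-1},{"rx":0,"ry":0,"rz":-0.01,"dx":0,"dy":-1,"dz":-117,"claw":-1},{"rx":0,"ry":0,"rz":-0.01,"dx":0,"dy":-1,"dz":-117,"claw":0.5},{"rx":0,"ry":0,"rz":-0.01,"dx":0,"dy":-1,"dz":-117,"claw":1},{"rx":0,"ry":0,"rz":-0.01,"dx":0,"dy":-1,"dz":-117,"claw":1}], "newtons": 40}}

```text
time: 1.73
eef_pos: [0.4959, -0.403, 0.0533]
tcp_rot: [[0.002, 0.117, -0.993], [-0.002, -0.993, -0.117], [-1.0, 0.002, -0.001]]
force: [-0.7, 0.2, 1.0]
grip_width: 0.833
```

Emit:
{"method": "servo_tool", "body": {"targets": [{"rx":0,"ry":0,"rz":0,"dx":0,"dy":0,"dz":0,"claw":1},{"rx":0,"ry":0,"rz":0,"dx":0,"dy":0,"dz":0,"claw":1},{"rx":0,"ry":0,"rz":0,"dx":0,"dy":0,"dz":0,"claw":1},{"rx":0,"ry":0,"rz":0,"dx":0,"dy":0,"dz":0,"claw":1},{"rx":0,"ry":0,"rz":0,"dx":0,"dy":0,"dz":0,"claw":1},{"rx":0,"ry":0,"rz":0,"dx":0,"dy":0,"dz":0,"claw":1},{"rx":0,"ry":0,"rz":0,"dx":0,"dy":0,"dz":0,"claw":1},{"rx":0,"ry":0,"rz":0,"dx":0,"dy":0,"dz":0,"claw":1}]}}

```text
time: 2.4
eef_pos: [0.4955, -0.4021, 0.0516]
tcp_rot: [[-0.0, 0.118, -0.993], [0.0, -0.993, -0.118], [-1.0, -0.0, 0.0]]
force: [0.3, 0.4, 0.5]
grip_width: 0.256
```

Emit:
{"method": "servo_tool", "body": {"targets": [{"rx":0,"ry":0,"rz":0,"dx":0,"dy":0,"dz":10,"claw":1},{"rx":0,"ry":0,"rz":0,"dx":0,"dy":0,"dz":35,"claw":1},{"rx":0,"ry":0,"rz":0,"dx":0,"dy":0,"dz":65,"claw":1},{"rx":0,"ry":0,"rz":0,"dx":0,"dy":0,"dz":90,"claw":1},{"rx":0,"ry":0,"rz":-0.03,"dx":5,"dy":20,"dz":95,"claw":1},{"rx":0,"ry":0,"rz":-0.07,"dx":10,"dy":50,"dz":95,"claw":1},{"rx":0,"ry":0,"rz":-0.12,"dx":15,"dy":85,"dz":95,"claw":1},{"rx":0,"ry":0,"rz":-0.174,"dx":20,"dy":120,"dz":95,"claw":1}]}}

```text
time: 3.07
eef_pos: [0.5154, -0.281, 0.1474]
tcp_rot: [[0.001, -0.059, -0.998], [-0.0, -0.998, 0.059], [-1.0, 0.0, -0.001]]
force: [0.7, -0.5, -1.0]
grip_width: 0.232
```

Emit:
{"method": "servo_tool", "body": {"targets": [{"rx":0,"ry":0,"rz":0,"dx":2,"dy":40,"dz":0,"claw":1},{"rx":0,"ry":0,"rz":0,"dx":4,"dy":80,"dz":0,"claw":1},{"rx":0,"ry":0,"rz":0,"dx":6,"dy":120,"dz":0,"claw":1},{"rx":0,"ry":0,"rz":0,"dx":8,"dy":160,"dz":0,"claw":1},{"rx":0,"ry":0,"rz":0,"dx":10,"dy":200,"dz":0,"claw":1},{"rx":0,"ry":0,"rz":0,"dx":12,"dy":240,"dz":0,"claw":1},{"rx":0,"ry":0,"rz":0,"dx":14,"dy":270,"dz":0,"claw":1},{"rx":0,"ry":0,"rz":0,"dx":14,"dy":300,"dz":0,"claw":1}]}}

```text
time: 3.73
eef_pos: [0.5296, 0.0198, 0.1474]
tcp_rot: [[0.001, -0.055, -0.998], [-0.0, -0.998, 0.055], [-1.0, -0.0, -0.001]]
force: [0.3, -0.1, -0.8]
grip_width: 0.231
```

Emit:
{"method": "servo_tool", "body": {"targets": [{"rx":0,"ry":0,"rz":0,"dx":0,"dy":30,"dz":0,"claw":1},{"rx":0,"ry":0,"rz":0,"dx":0,"dy":55,"dz":0,"claw":1},{"rx":0,"ry":0,"rz":0,"dx":0,"dy":80,"dz":0,"claw":1},{"rx":0,"ry":0,"rz":0,"dx":0,"dy":95,"dz":0,"claw":1},{"rx":0,"ry":0,"rz":0,"dx":0,"dy":106,"dz":0,"claw":1},{"rx":0,"ry":0,"rz":0,"dx":0,"dy":106,"dz":0,"claw":1},{"rx":0,"ry":0,"rz":0,"dx":0,"dy":106,"dz":0,"claw":1},{"rx":0,"ry":0,"rz":0,"dx":0,"dy":106,"dz":0,"claw":1}]}}

```text
time: 4.4
eef_pos: [0.5296, 0.123, 0.1467]
tcp_rot: [[-0.0, -0.057, -0.998], [-0.0, -0.998, 0.057], [-1.0, 0.0, 0.0]]
force: [-0.6, 0.5, -1.6]
grip_width: 0.234
```

```bash

python3 - <<'E'
from plant import ctrl
from h import *
st=ctrl.get_state();print(st['eef_pos'],st['tcp_rot'][:,1],st['force'],st['time'],st['grip_width'])
m,p,d,C=snap(ctrl,"scene","s2");q=C.reshape(-1,3)
w=(abs(q[:,0]-.53)<.08)&(abs(q[:,1]-.125)<.03)&(q[:,2]>.06)&(q[:,2]<.14);h=q[w]
print(len(h),h.min(0),h.max(0))
m,p,d,C=snap(ctrl,"wrist","w2")
m,p,d,C=snap(ctrl,"top","t2")
E
```

```text
[0.52957399 0.12301684 0.14674527] [-5.67308857e-02 -9.98389484e-01  2.13100934e-04] [-0.6240606   0.4849886  -1.61412635] 4.4 0.23357995339976198
403 [0.49243087 0.10274795 0.0609079 ] [0.60903587 0.13924179 0.13994893]
```

View pics/w2.png

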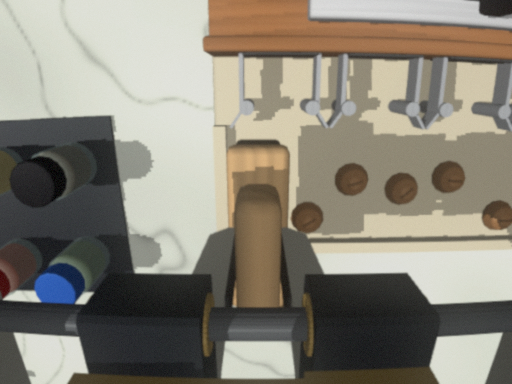

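View pics/s2.png

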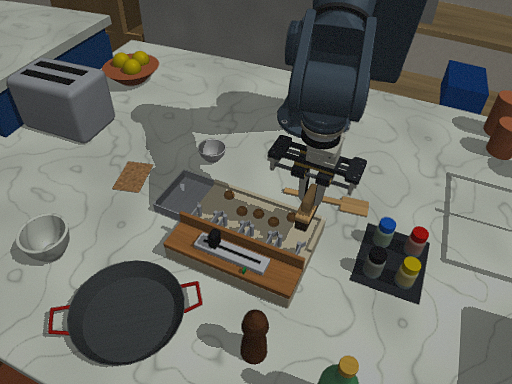

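Wrist view: brush gripped straight, all shells to its right, clips' rollers at (248,105), (313,107), (345,107)... Checking ledge geometry in this close view before lowering.

```bash

python3 - <<'E'
from plant import ctrl
from h import *
m=ctrl.camera_model("wrist");C=cloud(m,np.load("pics/w2.npy"));q=C.reshape(-1,3)
psi=-.0552;xa=np.array([np.cos(psi),np.sin(psi)]);ya=np.array([-np.sin(psi),np.cos(psi)]);O=np.array([.5671,.0024])
L=np.c_[(q[:,:2]-O)@xa,(q[:,:2]-O)@ya,q[:,2]]
r=L[(L[:,2]>.078)&(L[:,2]<.09)&(L[:,0]>.04)&(L[:,0]<.08)]
for lo in np.arange(-.12,.16,.04):
    b=r[(r[:,1]>lo)&(r[:,1]<lo+.04)]
    if len(b)>5:print(lo,len(b),np.percentile(b[:,0],[2,98]).round(4),np.median(b[:,2]).round(4))
print("rail +y end",r[:,1].max())
l=L[(L[:,2]>.045)&(L[:,2]<.053)&(L[:,0]<-.085)&(L[:,0]>-.12)];print("near lip",len(l),np.percentile(l[:,0],[2,98]),np.median(l[:,2]))
l=L[(L[:,2]>.045)&(L[:,2]<.053)&(L[:,1]>.135)&(L[:,1]<.165)&(L[:,0]<0)];print("end lip",len(l),np.percentile(l[:,1],[2,98]) if len(l) else 0)
t=L[(L[:,0]>-.03)&(L[:,0]<.01)&(abs(L[:,1])<.02)&(L[:,2]<.045)];print("top z",np.median(t[:,2]))
for i in range(4):
    y0=(i-1.5)*.07
    c=L[(abs(L[:,1]-y0)<.035)&(L[:,2]>.074)&(L[:,2]<.095)&(L[:,0]<.05)&(L[:,0]>.005)]
    if len(c):print(i,len(c),c.min(0).round(4),c.max(0).round(4))
E
```

```text
-0.07999999999999999 332 [0.0573 0.0689] 0.0847
-0.03999999999999998 1022 [0.0576 0.0691] 0.0849
2.7755575615628914e-17 1056 [0.0577 0.0685] 0.0849
0.040000000000000036 1102 [0.0578 0.0687] 0.0849
0.08000000000000004 1186 [0.0578 0.0686] 0.0849
0.12000000000000005 921 [0.0585 0.0687] 0.085
rail +y end 0.15418387550284685
near lip 2841 [-0.11749681 -0.09230531] 0.049897682750865514
end lip 1164 [0.14434731 0.15400916]
top z 0.04019730777411204
1 884 [ 0.0092 -0.0692  0.074 ] [ 0.05   -0.0002  0.0811]
2 867 [0.0096 0.0002 0.074 ] [0.05   0.0699 0.081 ]
3 792 [0.0092 0.0701 0.074 ] [0.05   0.138  0.0809]
```

Emit:
{"method": "servo_tool", "body": {"targets": [{"rx":0,"ry":0,"rz":0,"dx":0,"dy":0,"dz":-20,"claw":1},{"rx":0,"ry":0,"rz":0,"dx":1,"dy":0,"dz":-38,"claw":1},{"rx":0,"ry":0,"rz":0,"dx":1,"dy":0,"dz":-48,"claw":1},{"rx":0,"ry":0,"rz":0,"dx":1,"dy":0,"dz":-53,"claw":1},{"rx":0,"ry":0,"rz":0,"dx":1,"dy":0,"dz":-56,"claw":1},{"rx":0,"ry":0,"rz":0,"dx":1,"dy":0,"dz":-58,"claw":1},{"rx":0,"ry":0,"rz":0,"dx":1,"dy":0,"dz":-58,"claw":1},{"rx":0,"ry":0,"rz":0,"dx":1,"dy":0,"dz":-58,"claw":1}]}}

```text
time: 5.22
eef_pos: [0.5309, 0.1239, 0.0893]
tcp_rot: [[0.001, -0.056, -0.998], [0.0, -0.998, 0.056], [-1.0, -0.0, -0.001]]
force: [-0.2, -0.1, -1.6]
grip_width: 0.232
```

```bash

python3 - <<'E'
from plant import ctrl
from h import *
snap(ctrl,"wrist","w3");m,p,d,C=snap(ctrl,"scene","s3")
cv2.imwrite("pics/s3z.png",cv2.resize(p[130:290,140:360],None,fx=3,fy=3))
E
```

```text
(no output)
```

View pics/s3z.png

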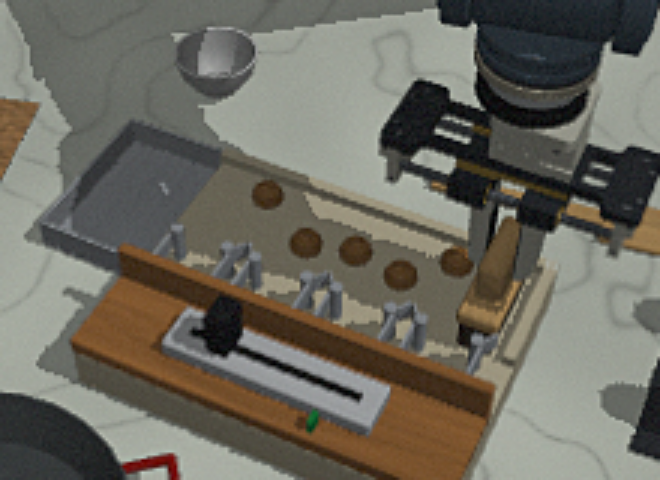

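Zoomed scene view: the brush stands on the strip right behind the last shell; nothing is trapped. Sweeping along -ledge y.

Emit:
{"method": "servo_tool", "body": {"targets": [{"rx":0,"ry":0,"rz":0,"dx":-0.3,"dy":-5,"dz":0,"claw":1},{"rx":0,"ry":0,"rz":0,"dx":-0.8,"dy":-14,"dz":0,"claw":1},{"rx":0,"ry":0,"rz":0,"dx":-1.3,"dy":-24,"dz":0,"claw":1},{"rx":0,"ry":0,"rz":0,"dx":-1.9,"dy":-34,"dz":0,"claw":1},{"rx":0,"ry":0,"rz":0,"dx":-2.4,"dy":-44,"dz":0,"claw":1},{"rx":0,"ry":0,"rz":0,"dx":-3,"dy":-54,"dz":0,"claw":1},{"rx":0,"ry":0,"rz":0,"dx":-3.5,"dy":-64,"dz":0,"claw":1},{"rx":0,"ry":0,"rz":0,"dx":-4.1,"dy":-74,"dz":0,"claw":1}]}}

```text
time: 5.98
eef_pos: [0.5266, 0.0488, 0.0889]
tcp_rot: [[0.001, -0.057, -0.998], [0.0, -0.998, 0.057], [-1.0, -0.0, -0.001]]
force: [0.1, 2.6, 6.0]
grip_width: 0.234
```

Emit:
{"method": "servo_tool", "body": {"targets": [{"rx":0,"ry":0,"rz":0,"dx":-0.6,"dy":-10,"dz":0,"claw":1},{"rx":0,"ry":0,"rz":0,"dx":-1.1,"dy":-20,"dz":0,"claw":1},{"rx":0,"ry":0,"rz":0,"dx":-1.7,"dy":-30,"dz":0,"claw":1},{"rx":0,"ry":0,"rz":0,"dx":-2.2,"dy":-40,"dz":0,"claw":1},{"rx":0,"ry":0,"rz":0,"dx":-2.8,"dy":-50,"dz":0,"claw":1},{"rx":0,"ry":0,"rz":0,"dx":-3.3,"dy":-60,"dz":0,"claw":1},{"rx":0,"ry":0,"rz":0,"dx":-3.9,"dy":-70,"dz":0,"claw":1},{"rx":0,"ry":0,"rz":0,"dx":-4.4,"dy":-80,"dz":0,"claw":1}]}}

```text
time: 6.65
eef_pos: [0.522, -0.0312, 0.0889]
tcp_rot: [[0.0, -0.056, -0.998], [0.0, -0.998, 0.056], [-1.0, -0.0, -0.0]]
force: [1.2, 2.6, 5.6]
grip_width: 0.232
```

```bash

python3 - <<'E'
from plant import ctrl
from h import *
m,p,d,C=snap(ctrl,"scene","s4")
cv2.imwrite("pics/s4z.png",cv2.resize(p[130:290,140:360],None,fx=3,fy=3))
E
```

```text
(no output)
```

View pics/s4z.png

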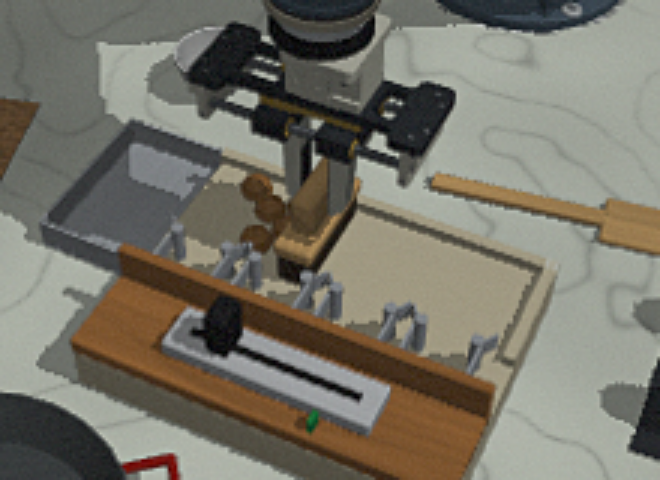

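Zoomed scene view: shells ride in front of the brush, ledge behind it is clear. Continuing.

Emit:
{"method": "servo_tool", "body": {"targets": [{"rx":0,"ry":0,"rz":0,"dx":-0.6,"dy":-10,"dz":0,"claw":1},{"rx":0,"ry":0,"rz":0,"dx":-1.1,"dy":-20,"dz":0,"claw":1},{"rx":0,"ry":0,"rz":0,"dx":-1.7,"dy":-30,"dz":0,"claw":1},{"rx":0,"ry":0,"rz":0,"dx":-2.2,"dy":-39,"dz":0,"claw":1},{"rx":0,"ry":0,"rz":0,"dx":-2.6,"dy":-47,"dz":0,"claw":1},{"rx":0,"ry":0,"rz":0,"dx":-3.0,"dy":-55,"dz":0,"claw":1},{"rx":0,"ry":0,"rz":0,"dx":-3.5,"dy":-63,"dz":0,"claw":1},{"rx":0,"ry":0,"rz":0,"dx":-3.9,"dy":-70,"dz":0,"claw":1}]}}

```text
time: 7.37
eef_pos: [0.518, -0.1011, 0.0889]
tcp_rot: [[0.0, -0.057, -0.998], [0.0, -0.998, 0.057], [-1.0, -0.0, -0.0]]
force: [-0.7, 1.6, 6.7]
grip_width: 0.233
```

```bash

python3 - <<'E'
from plant import ctrl
from h import *
m,p,d,C=snap(ctrl,"scene","s5")
cv2.imwrite("pics/s5z.png",cv2.resize(p[130:290,140:360],None,fx=3,fy=3))
E
```

```text
(no output)
```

View pics/s5z.png

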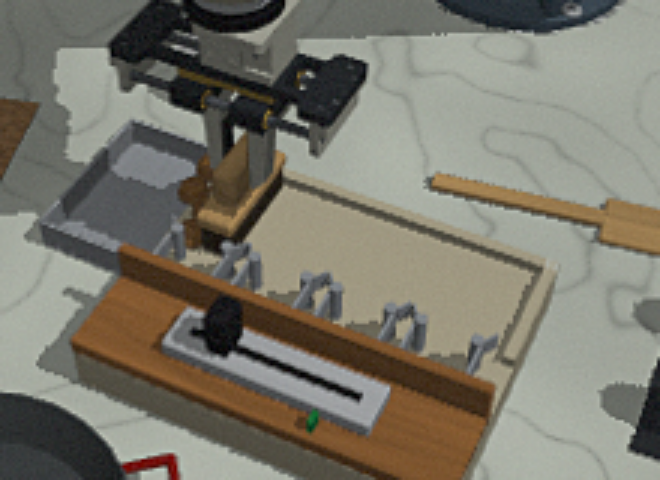

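Shells are at the tray's edge, still all ahead of the brush.

Emit:
{"method": "servo_tool", "body": {"targets": [{"rx":0,"ry":0,"rz":0,"dx":-0.4,"dy":-8,"dz":0,"claw":1},{"rx":0,"ry":0,"rz":0,"dx":-0.9,"dy":-16,"dz":0,"claw":1},{"rx":0,"ry":0,"rz":0,"dx":-1.4,"dy":-25,"dz":0,"claw":1},{"rx":0,"ry":0,"rz":0,"dx":-1.9,"dy":-34,"dz":0,"claw":1},{"rx":0,"ry":0,"rz":0,"dx":-2.4,"dy":-43,"dz":0,"claw":1},{"rx":0,"ry":0,"rz":0,"dx":-2.9,"dy":-52,"dz":0,"claw":1},{"rx":0,"ry":0,"rz":0,"dx":-3.4,"dy":-61,"dz":0,"claw":1},{"rx":0,"ry":0,"rz":0,"dx":-3.8,"dy":-68,"dz":0,"claw":1}]}}

```text
time: 8.08
eef_pos: [0.5139, -0.1694, 0.0886]
tcp_rot: [[-0.0, -0.056, -0.998], [-0.0, -0.998, 0.056], [-1.0, 0.0, 0.0]]
force: [0.2, 0.5, -0.9]
grip_width: 0.235
```

Emit:
{"method": "servo_tool", "body": {"targets": [{"rx":0,"ry":0,"rz":0,"dx":-0.4,"dy":-6,"dz":0,"claw":1},{"rx":0,"ry":0,"rz":0,"dx":-0.6,"dy":-12,"dz":0,"claw":1},{"rx":0,"ry":0,"rz":0,"dx":-0.6,"dy":-12,"dz":0,"claw":1},{"rx":0,"ry":0,"rz":0,"dx":-0.6,"dy":-12,"dz":15,"claw":1},{"rx":0,"ry":0,"rz":0,"dx":-0.6,"dy":-12,"dz":40,"claw":1},{"rx":0,"ry":0,"rz":0,"dx":-0.6,"dy":-12,"dz":65,"claw":1},{"rx":0,"ry":0,"rz":0,"dx":-0.6,"dy":-12,"dz":90,"claw":1},{"rx":0,"ry":0,"rz":0,"dx":-0.6,"dy":-12,"dz":90,"claw":1}]}}

```text
time: 8.75
eef_pos: [0.5155, -0.1808, 0.1829]
tcp_rot: [[0.006, -0.056, -0.998], [-0.003, -0.998, 0.056], [-1.0, 0.002, -0.006]]
force: [0.1, 1.3, -0.4]
grip_width: 0.235
```

```bash

python3 - <<'E'
from plant import ctrl
from h import *
m,p,d,C=snap(ctrl,"scene","s6")
cv2.imwrite("pics/s6z.png",cv2.resize(p[130:290,140:360],None,fx=3,fy=3))
E
```

```text
(no output)
```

View pics/s6z.png

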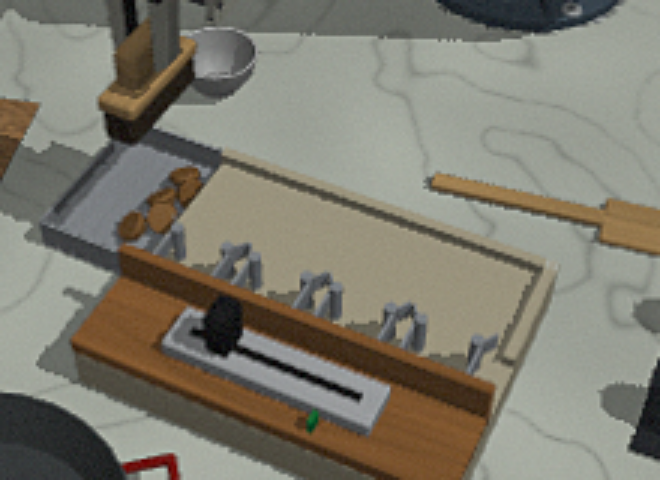

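```bash

python3 - <<'E'
from plant import ctrl
from h import *
st=ctrl.get_state();print(st['eef_pos'])
for n,f in(("top","t2"),("scene","s2")):
    m=ctrl.camera_model(n);p=cv2.imread(f"pics/{f}.png");hsv=cv2.cvtColor(p,cv2.COLOR_BGR2HSV)
    C=cloud(m,np.load(f"pics/{f}.npy"))
    M=((hsv[...,0]<18)&(hsv[...,1]>70)&(abs(C[...,0]-.5)<.1)&(abs(C[...,1]+.395)<.1)).astype(np.uint8)
    n_,l,s,c=cv2.connectedComponentsWithStats(M);i=1+np.argmax(s[1:,4]);v,u=np.where(l==i)
    P=plane(m,np.c_[u,v],.004);print(n,s[i],cv2.minAreaRect((P[:,:2]*1000).astype(np.float32)))
m,p,d,C=snap(ctrl,"scene","s7");hsv=cv2.cvtColor(p,cv2.COLOR_BGR2HSV)
cv2.imwrite("pics/s7z.png",cv2.resize(p[160:230,140:230],None,fx=8,fy=8,interpolation=cv2.INTER_CUBIC))
psi=-.0552;xa=np.array([np.cos(psi),np.sin(psi)]);ya=np.array([-np.sin(psi),np.cos(psi)]);O=np.array([.5678,.002])
M=(hsv[...,0]<18)&(hsv[...,1]>110)&(C[...,2]<.07);q=C[M];L=np.c_[(q[:,:2]-O)@xa+.045,(q[:,:2]-O)@ya+.21,q[:,2]]
k=(abs(L[:,0])<.1)&(abs(L[:,1])<.09);L=L[k];print(len(L),L.min(0),L.max(0))
E
```

```text
[ 0.51467131 -0.18041283  0.18057602]
top [352 176  33  43 976] ((491.3089599609375, -392.7832336425781), (119.06094360351562, 79.8860092163086), 12.493144989013672)
scene [112 161  41  32 768] ((493.52313232421875, -392.6557312011719), (119.82423400878906, 78.96226501464844), 12.454587936401367)
248 [-0.04967676 -0.00137946  0.00293007] [0.069578   0.06809488 0.03679621]
```

View pics/s7z.png

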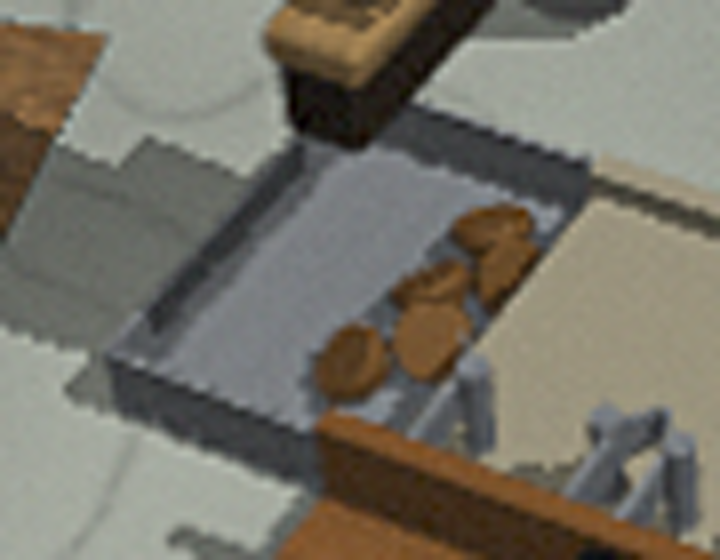

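All five shells lie in the tray, along its ledge-side wall. Returning the brush to the mat centre (0.492, -0.393).

Emit:
{"method": "servo_tool", "body": {"targets": [{"rx":0,"ry":0,"rz":0.03,"dx":-3,"dy":-30,"dz":0,"claw":1},{"rx":0,"ry":0,"rz":0.07,"dx":-7,"dy":-65,"dz":0,"claw":1},{"rx":0,"ry":0,"rz":0.11,"dx":-11,"dy":-100,"dz":0,"claw":1},{"rx":0,"ry":0,"rz":0.15,"dx":-15,"dy":-135,"dz":0,"claw":1},{"rx":0,"ry":0,"rz":0.2,"dx":-19,"dy":-170,"dz":-10,"claw":1},{"rx":0,"ry":0,"rz":0.25,"dx":-22,"dy":-200,"dz":-30,"claw":1},{"rx":0,"ry":0,"rz":0.25,"dx":-23,"dy":-213,"dz":-60,"claw":1},{"rx":0,"ry":0,"rz":0.25,"dx":-23,"dy":-213,"dz":-90,"claw":1}]}}

```text
time: 9.52
eef_pos: [0.4896, -0.3956, 0.086]
tcp_rot: [[-0.0, 0.19, -0.982], [-0.0, -0.982, -0.19], [-1.0, 0.0, 0.0]]
force: [0.4, -0.2, -1.5]
grip_width: 0.236
```

Emit:
{"method": "servo_tool", "body": {"targets": [{"rx":0,"ry":0,"rz":0,"dx":0,"dy":0,"dz":-15,"claw":1},{"rx":0,"ry":0,"rz":0,"dx":0,"dy":0,"dz":-25,"claw":1},{"rx":0,"ry":0,"rz":0,"dx":0,"dy":0,"dz":-31,"claw":1},{"rx":0,"ry":0,"rz":0,"dx":0,"dy":0,"dz":-35,"claw":1},{"rx":0,"ry":0,"rz":0,"dx":0,"dy":0,"dz":-37,"claw":1},{"rx":0,"ry":0,"rz":0,"dx":0,"dy":0,"dz":-37,"claw":1},{"rx":0,"ry":0,"rz":0,"dx":0,"dy":0,"dz":-37,"claw":0.3},{"rx":0,"ry":0,"rz":0,"dx":0,"dy":0,"dz":-37,"claw":0}]}}

```text
time: 10.18
eef_pos: [0.4913, -0.3933, 0.0524]
tcp_rot: [[0.001, 0.193, -0.981], [-0.001, -0.981, -0.193], [-1.0, 0.001, -0.001]]
force: [-0.3, -0.7, 0.1]
grip_width: 0.331
```

Emit:
{"method": "servo_tool", "body": {"targets": [{"rx":0,"ry":0,"rz":0,"dx":0,"dy":0,"dz":0,"claw":0},{"rx":0,"ry":0,"rz":0,"dx":0,"dy":0,"dz":0,"claw":0},{"rx":0,"ry":0,"rz":0,"dx":0,"dy":0,"dz":0,"claw":0},{"rx":0,"ry":0,"rz":0,"dx":0,"dy":0,"dz":10,"claw":0},{"rx":0,"ry":0,"rz":0,"dx":0,"dy":0,"dz":40,"claw":0},{"rx":0,"ry":0,"rz":0,"dx":0,"dy":0,"dz":75,"claw":0},{"rx":0,"ry":0,"rz":0,"dx":0,"dy":0,"dz":110,"claw":0},{"rx":0,"ry":0,"rz":0,"dx":0,"dy":0,"dz":145,"claw":0}]}}

```text
time: 10.85
eef_pos: [0.4906, -0.393, 0.1991]
tcp_rot: [[0.0, 0.193, -0.981], [-0.0, -0.981, -0.193], [-1.0, 0.0, -0.0]]
force: [0.5, -0.8, 0.1]
grip_width: 0.503
```

```bash

python3 - <<'E'
from plant import ctrl
from h import *
st=ctrl.get_state();print(st['eef_pos'],st['tcp_rot'][:,1],st['joint_pos'],st['time'])
m,p,d,C=snap(ctrl,"top","t8");
cv2.imwrite("pics/t8z.png",cv2.resize(p[110:240,95:400],None,fx=2.6,fy=2.6,interpolation=cv2.INTER_CUBIC))
cv2.imwrite("pics/t8y.png",cv2.resize(p[160:225,280:345],None,fx=9,fy=9,interpolation=cv2.INTER_CUBIC))
snap(ctrl,"scene","s8")
E
```

```text
[ 0.49055602 -0.39297799  0.19907669] [ 1.92567467e-01 -9.81283698e-01  2.73454143e-04] [-7.49452985e-01  5.12031528e-01  1.45591724e+00  5.85607514e-06
  1.17330214e+00  6.27563126e-01] 10.85
```

View pics/t8z.png

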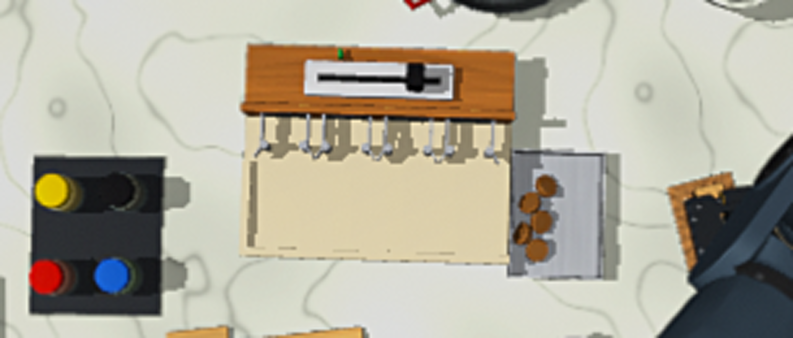

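View pics/t8y.png

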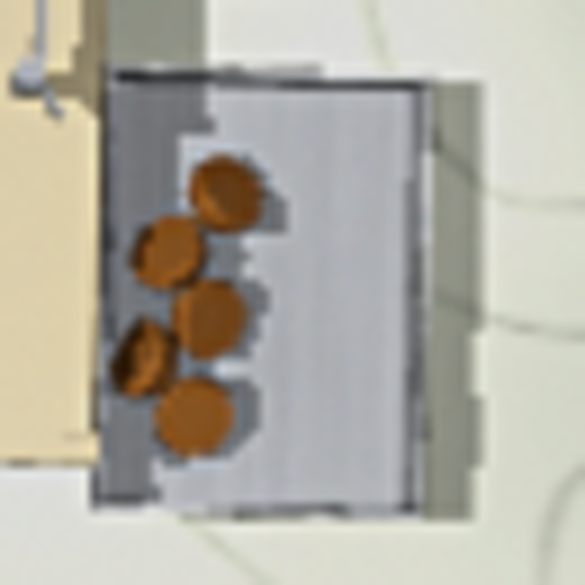

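View pics/s8.png

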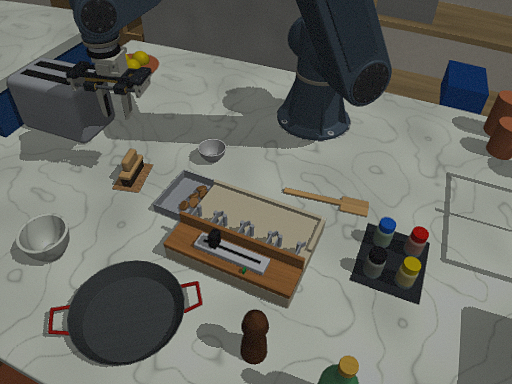

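Five shells separate inside the tray walls (zoomed top), and the brush stands on its mat (scene, 132,172). Now to the jars, taking black first, with the jaws along ledge x.

Emit:
{"method": "servo_tool", "body": {"targets": [{"rx":0,"ry":0,"rz":0.1,"dx":0,"dy":30,"dz":0,"claw":-0.4},{"rx":0,"ry":0,"rz":0.21,"dx":0,"dy":68,"dz":0,"claw":-0.4},{"rx":0,"ry":0,"rz":0.32,"dx":5,"dy":108,"dz":0,"claw":-0.4},{"rx":0,"ry":0,"rz":0.43,"dx":10,"dy":148,"dz":0,"claw":-0.4},{"rx":0,"ry":0,"rz":0.54,"dx":15,"dy":188,"dz":0,"claw":-0.4},{"rx":0,"ry":0,"rz":0.65,"dx":20,"dy":228,"dz":0,"claw":-0.4},{"rx":0,"ry":0,"rz":0.76,"dx":25,"dy":268,"dz":0,"claw":-0.4},{"rx":0,"ry":0,"rz":0.87,"dx":30,"dy":308,"dz":0,"claw":-0.4}]}}

```text
time: 11.62
eef_pos: [0.5205, -0.0832, 0.1969]
tcp_rot: [[0.0, 0.877, -0.481], [-0.0, -0.481, -0.877], [-1.0, 0.0, -0.0]]
force: [1.2, -0.6, -0.4]
grip_width: 0.7
```

Emit:
{"method": "servo_tool", "body": {"targets": [{"rx":0,"ry":0,"rz":0.1,"dx":3,"dy":40,"dz":0,"claw":-0.4},{"rx":0,"ry":0,"rz":0.21,"dx":6,"dy":80,"dz":0,"claw":-0.4},{"rx":0,"ry":0,"rz":0.32,"dx":10,"dy":120,"dz":0,"claw":-0.4},{"rx":0,"ry":0,"rz":0.4,"dx":14,"dy":160,"dz":0,"claw":-0.4},{"rx":0,"ry":0,"rz":0.451,"dx":18,"dy":200,"dz":0,"claw":-0.4},{"rx":0,"ry":0,"rz":0.451,"dx":22,"dy":240,"dz":0,"claw":-0.4},{"rx":0,"ry":0,"rz":0.451,"dx":26,"dy":270,"dz":0,"claw":-0.4},{"rx":0,"ry":0,"rz":0.451,"dx":29,"dy":300,"dz":0,"claw":-0.4}]}}

```text
time: 12.28
eef_pos: [0.5495, 0.2169, 0.1967]
tcp_rot: [[0.0, 0.998, -0.055], [0.0, -0.055, -0.998], [-1.0, 0.0, -0.0]]
force: [1.1, 0.3, -0.4]
grip_width: 0.696
```

Emit:
{"method": "servo_tool", "body": {"targets": [{"rx":0,"ry":0,"rz":0,"dx":0,"dy":30,"dz":0,"claw":-0.4},{"rx":0,"ry":0,"rz":0,"dx":0,"dy":55,"dz":0,"claw":-0.4},{"rx":0,"ry":0,"rz":0,"dx":0,"dy":73,"dz":0,"claw":-0.4},{"rx":0,"ry":0,"rz":0,"dx":0,"dy":83,"dz":0,"claw":-0.4},{"rx":0,"ry":0,"rz":0,"dx":0,"dy":83,"dz":0,"claw":-0.4},{"rx":0,"ry":0,"rz":0,"dx":0,"dy":83,"dz":0,"claw":-0.4},{"rx":0,"ry":0,"rz":0,"dx":0,"dy":83,"dz":0,"claw":-0.4},{"rx":0,"ry":0,"rz":0,"dx":0,"dy":83,"dz":0,"claw":-0.4}]}}

```text
time: 12.95
eef_pos: [0.5499, 0.2967, 0.1967]
tcp_rot: [[-0.0, 0.998, -0.057], [-0.0, -0.057, -0.998], [-1.0, -0.0, 0.0]]
force: [0.6, -0.5, 0.6]
grip_width: 0.701
```

```bash
cat > look.py <<'E'
from plant import ctrl
from h import *
import sys
st=ctrl.get_state();print(st['eef_pos'],st['tcp_rot'][:,1],st['joint_pos'].round(2),st['time'],st['grip_width'])
f=sys.argv[1]
m,p,d,C=snap(ctrl,"wrist","w"+f)
def caps(C,p,tag):
    hsv=cv2.cvtColor(p,cv2.COLOR_BGR2HSV);H,S,V=[hsv[...,i] for i in range(3)]
    reg=(C[...,1]>.15)&(C[...,1]<.5)&(C[...,0]>.35)&(C[...,0]<.65)&(C[...,2]>.06)&(C[...,2]<.082)
    for n,M in(("red",((H<6)|(H>174))&(S>150)),("yel",(H>20)&(H<34)&(S>150)),("blu",(H>103)&(H<120)&(S>150)),("blk",(V<60)&(S<90))):
        q=C[reg&M]
        if len(q)>30:
            z=np.median(q[q[:,2]>.065][:,2]) if (q[:,2]>.065).any() else 0
            k=q[(abs(q[:,2]-z)<.004)];c,r=cv2.minEnclosingCircle((k[:,:2]*1000).astype(np.float32));print(tag,n,len(k),"c",np.round(c,1),"r",round(r,1),"z",z.round(4))
caps(C,p,"wrist")
m,p,d,C=snap(ctrl,"top","t"+f);caps(C,p,"top")
m,p,d,C=snap(ctrl,"scene","s"+f);caps(C,p,"scene")
E
python3 look.py 9
```

```text
[0.54992482 0.29672729 0.19672408] [ 9.98365943e-01 -5.71440688e-02 -1.15359723e-05] [ 0.42  0.51  1.47 -0.    1.17  0.48] 12.95 0.7005580268612678
wrist red 1607 c [453.9 382.4] r 19.5 z 0.0731
wrist yel 1551 c [551.4 373.2] r 18.6 z 0.0732
wrist blu 1314 c [453.7 305.3] r 19.1 z 0.0732
wrist blk 1370 c [550.6 298.7] r 19.5 z 0.0733
top blk 93 c [549.9 297.3] r 19.5 z 0.0722
scene red 169 c [453.8 382. ] r 20.0 z 0.0717
scene yel 209 c [551.5 372. ] r 19.9 z 0.0721
scene blu 68 c [498.7 295.8] r 57.0 z 0.0716
scene blk 175 c [541.8 329.8] r 51.7 z 0.0721
```

View pics/w9.png

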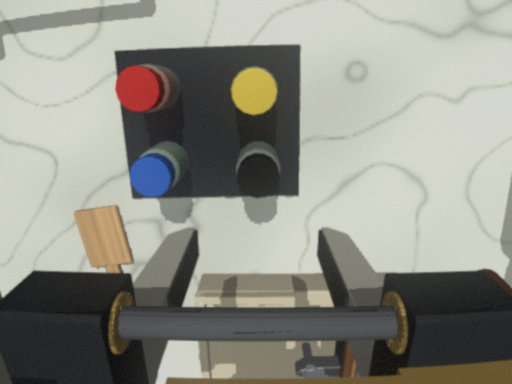

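Wrist view: four upright jars, black cap at (260,175) between the jaws' lines; all three cameras agree to ~1.5 mm. Picking black.

Emit:
{"method": "servo_tool", "body": {"targets": [{"rx":0,"ry":0,"rz":0,"dx":0,"dy":1.5,"dz":-35,"claw":-0.4},{"rx":0,"ry":0,"rz":0,"dx":0,"dy":1.5,"dz":-70,"claw":-0.4},{"rx":0,"ry":0,"rz":0,"dx":0,"dy":1.5,"dz":-105,"claw":-0.4},{"rx":0,"ry":0,"rz":0,"dx":0,"dy":1.5,"dz":-130,"claw":-0.4},{"rx":0,"ry":0,"rz":0,"dx":0,"dy":1.5,"dz":-145,"claw":-0.4},{"rx":0,"ry":0,"rz":0,"dx":0,"dy":1.5,"dz":-145,"claw":-0.2},{"rx":0,"ry":0,"rz":0,"dx":0,"dy":1.5,"dz":-145,"claw":0.1},{"rx":0,"ry":0,"rz":0,"dx":0,"dy":1.5,"dz":-145,"claw":0.6}], "newtons": 40}}

```text
time: 13.77
eef_pos: [0.5505, 0.2995, 0.053]
tcp_rot: [[0.002, 0.998, -0.056], [0.001, -0.056, -0.998], [-1.0, 0.002, -0.001]]
force: [-0.1, 0.1, -0.2]
grip_width: 0.531
```

Emit:
{"method": "servo_tool", "body": {"targets": [{"rx":0,"ry":0,"rz":0,"dx":0,"dy":0,"dz":0,"claw":1},{"rx":0,"ry":0,"rz":0,"dx":0,"dy":0,"dz":0,"claw":1},{"rx":0,"ry":0,"rz":0,"dx":0,"dy":0,"dz":0,"claw":1},{"rx":0,"ry":0,"rz":0,"dx":0,"dy":0,"dz":10,"claw":1},{"rx":0,"ry":0,"rz":0,"dx":0,"dy":0,"dz":35,"claw":1},{"rx":0,"ry":0,"rz":0,"dx":0,"dy":0,"dz":65,"claw":1},{"rx":0,"ry":0,"rz":0,"dx":0,"dy":0,"dz":90,"claw":1},{"rx":0,"ry":0,"rz":0,"dx":0,"dy":0,"dz":100,"claw":1}]}}

```text
time: 14.43
eef_pos: [0.551, 0.2999, 0.156]
tcp_rot: [[0.005, 0.998, -0.056], [0.002, -0.056, -0.998], [-1.0, 0.005, -0.002]]
force: [-0.4, 0.1, -1.9]
grip_width: 0.408
```

```bash
python3 - <<'E'
from plant import ctrl
from h import *
import sys
psi=-.0552;xa=np.array([np.cos(psi),np.sin(psi)]);ya=np.array([-np.sin(psi),np.cos(psi)]);O=np.array([.5680,.0018])
for i in range(4):
    for x in(-.02,.035): print(i,x,(O+x*xa+(i-1.5)*.07*ya).round(4))
E
```

```text
0 -0.02 [ 0.5422 -0.1019]
0 0.035 [ 0.5972 -0.105 ]
1 -0.02 [ 0.5461 -0.032 ]
1 0.035 [ 0.601  -0.0351]
2 -0.02 [0.55   0.0379]
2 0.035 [0.6049 0.0348]
3 -0.02 [0.5538 0.1077]
3 0.035 [0.6087 0.1047]
```

Emit:
{"method": "servo_tool", "body": {"targets": [{"rx":0,"ry":0,"rz":0,"dx":0,"dy":-30,"dz":0,"claw":1},{"rx":0,"ry":0,"rz":0,"dx":-1,"dy":-70,"dz":0,"claw":1},{"rx":0,"ry":0,"rz":0,"dx":-2,"dy":-110,"dz":0,"claw":1},{"rx":0,"ry":0,"rz":0,"dx":-3,"dy":-150,"dz":0,"claw":1},{"rx":0,"ry":0,"rz":0,"dx":-4,"dy":-190,"dz":0,"claw":1},{"rx":0,"ry":0,"rz":0,"dx":-5,"dy":-230,"dz":0,"claw":1},{"rx":0,"ry":0,"rz":0,"dx":-6,"dy":-270,"dz":0,"claw":1},{"rx":0,"ry":0,"rz":0,"dx":-7,"dy":-310,"dz":0,"claw":1}]}}

```text
time: 15.1
eef_pos: [0.542, -0.0125, 0.1515]
tcp_rot: [[-0.0, 0.998, -0.056], [0.0, -0.056, -0.998], [-1.0, -0.0, -0.0]]
force: [1.2, 0.5, -3.9]
grip_width: 0.414
```

Emit:
{"method": "servo_tool", "body": {"targets": [{"rx":0,"ry":0,"rz":0,"dx":-1,"dy":-40,"dz":0,"claw":1},{"rx":0,"ry":0,"rz":0,"dx":-1,"dy":-70,"dz":0,"claw":1},{"rx":0,"ry":0,"rz":0,"dx":-1,"dy":-90,"dz":0,"claw":1},{"rx":0,"ry":0,"rz":0,"dx":-1,"dy":-90,"dz":-10,"claw":1},{"rx":0,"ry":0,"rz":0,"dx":-1,"dy":-90,"dz":-30,"claw":1},{"rx":0,"ry":0,"rz":0,"dx":-1,"dy":-90,"dz":-40,"claw":1},{"rx":0,"ry":0,"rz":0,"dx":-1,"dy":-90,"dz":-40,"claw":1},{"rx":0,"ry":0,"rz":0,"dx":-1,"dy":-90,"dz":-40,"claw":1}]}}

```text
time: 15.77
eef_pos: [0.5414, -0.1, 0.1112]
tcp_rot: [[-0.001, 0.998, -0.055], [0.0, -0.055, -0.998], [-1.0, -0.001, -0.0]]
force: [-0.3, -0.6, -2.2]
grip_width: 0.413
```

```bash
python3 look.py 10; python3 - <<'E'
import cv2
p=cv2.imread('pics/s10.png');cv2.imwrite('pics/s10z.png',cv2.resize(p[130:290,140:360],None,fx=3,fy=3))
E
```

```text
[ 0.541435   -0.0999876   0.11124925] [ 0.99846743 -0.05532381 -0.00143456] [-0.27  0.49  1.74  0.    0.91 -0.21] 15.7667 0.41326386229954387
top red 100 c [451.4 381.8] r 19.5 z 0.0724
top yel 109 c [550.3 372.8] r 18.9 z 0.073
top blu 99 c [451.6 304.5] r 19.2 z 0.0724
scene red 168 c [454.6 381. ] r 19.5 z 0.0715
scene yel 214 c [551.2 372. ] r 19.9 z 0.072
scene blu 148 c [454.1 302.7] r 19.2 z 0.0723
```

View pics/s10z.png

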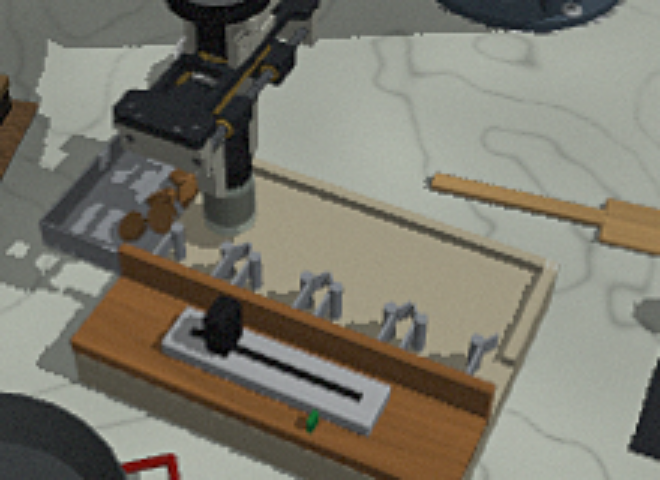

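View pics/w10.png

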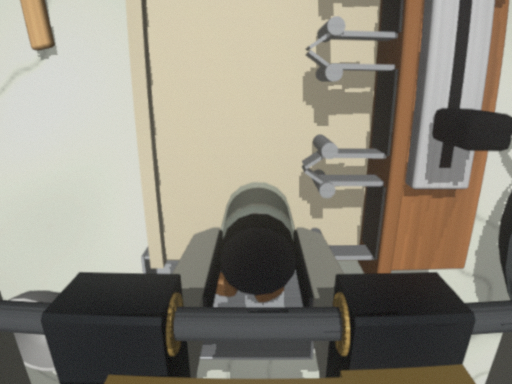

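Scene/wrist views: jar held upright in front of clip 0. I check the roller positions in the wrist depth before pushing.

```bash
python3 - <<'E'
from plant import ctrl
from h import *
m=ctrl.camera_model("wrist");C=cloud(m,np.load("pics/w10.npy"))
psi=-.0552;xa=np.array([np.cos(psi),np.sin(psi)]);ya=np.array([-np.sin(psi),np.cos(psi)]);O=np.array([.5680,.0018])
X=(C[...,:2]-O)@xa;Y=(C[...,:2]-O)@ya;Z=C[...,2]
M=((Z>.0785)&(Z<.083)&(X<.03)&(X>.0)&(Y>-.08)).astype(np.uint8)
n,l,s,c=cv2.connectedComponentsWithStats(M)
for i in range(1,n):
    if s[i,4]>15:
        k=l==i;print(s[i,4],"x",X[k].min().round(4),X[k].max().round(4),"y",Y[k].min().round(4),Y[k].max().round(4))
k=(Z>.083)&(Z<.0875)&(X>.05)&(X<.08);print("rail x",np.percentile(X[k],[3,97]))
E
```

```text
295 x 0.0181 0.0286 y 0.006 0.0163
256 x 0.018 0.0282 y -0.018 -0.0086
236 x 0.0182 0.029 y -0.0635 -0.0536
28 x 0.0199 0.0261 y -0.08 -0.0786
rail x [0.05847366 0.06822839]
```

Emit:
{"method": "servo_tool", "body": {"targets": [{"rx":0,"ry":0,"rz":0,"dx":0.8,"dy":-2.5,"dz":-8,"claw":1},{"rx":0,"ry":0,"rz":0,"dx":0.8,"dy":-2.5,"dz":-15,"claw":1},{"rx":0,"ry":0,"rz":0,"dx":0.8,"dy":-2.5,"dz":-19,"claw":1},{"rx":0,"ry":0,"rz":0,"dx":0.8,"dy":-2.5,"dz":-21,"claw":1},{"rx":0,"ry":0,"rz":0,"dx":0.8,"dy":-2.5,"dz":-22,"claw":1},{"rx":0,"ry":0,"rz":0,"dx":5,"dy":-2.7,"dz":-22,"claw":1},{"rx":0,"ry":0,"rz":0,"dx":12,"dy":-3.1,"dz":-22,"claw":1},{"rx":0,"ry":0,"rz":0,"dx":19,"dy":-3.5,"dz":-22,"claw":1}], "newtons": 50}}

```text
time: 16.58
eef_pos: [0.561, -0.1042, 0.0903]
tcp_rot: [[0.0, 0.998, -0.056], [-0.0, -0.056, -0.998], [-1.0, 0.0, 0.0]]
force: [-2.7, 0.5, 6.5]
grip_width: 0.412
```

Emit:
{"method": "servo_tool", "body": {"targets": [{"rx":0,"ry":0,"rz":0,"dx":5,"dy":-0.3,"dz":0,"claw":1},{"rx":0,"ry":0,"rz":0,"dx":9,"dy":-0.5,"dz":0,"claw":1},{"rx":0,"ry":0,"rz":0,"dx":13,"dy":-0.7,"dz":0,"claw":1},{"rx":0,"ry":0,"rz":0,"dx":17,"dy":-0.9,"dz":0,"claw":1},{"rx":0,"ry":0,"rz":0,"dx":21,"dy":-1.2,"dz":0,"claw":1},{"rx":0,"ry":0,"rz":0,"dx":24,"dy":-1.3,"dz":0,"claw":1},{"rx":0,"ry":0,"rz":0,"dx":24,"dy":-1.3,"dz":0,"claw":1},{"rx":0,"ry":0,"rz":0,"dx":24,"dy":-1.3,"dz":0,"claw":1}]}}

```text
time: 17.25
eef_pos: [0.5842, -0.105, 0.0903]
tcp_rot: [[-0.001, 0.998, -0.056], [0.001, -0.056, -0.998], [-1.0, -0.001, -0.001]]
force: [-6.0, 2.8, 10.3]
grip_width: 0.411
```

Emit:
{"method": "servo_tool", "body": {"targets": [{"rx":0,"ry":0,"rz":0,"dx":3,"dy":0.3,"dz":0.7,"claw":1},{"rx":0,"ry":0,"rz":0,"dx":6,"dy":0.3,"dz":0.7,"claw":1},{"rx":0,"ry":0,"rz":0,"dx":9,"dy":0,"dz":0.7,"claw":1},{"rx":0,"ry":0,"rz":0,"dx":11,"dy":0,"dz":0.7,"claw":1},{"rx":0,"ry":0,"rz":0,"dx":13,"dy":0,"dz":0.7,"claw":1},{"rx":0,"ry":0,"rz":0,"dx":14,"dy":0,"dz":0.7,"claw":1},{"rx":0,"ry":0,"rz":0,"dx":14,"dy":0,"dz":0.7,"claw":1},{"rx":0,"ry":0,"rz":0,"dx":14,"dy":0,"dz":0.7,"claw":1}]}}

```text
time: 17.92
eef_pos: [0.5982, -0.1054, 0.0903]
tcp_rot: [[-0.001, 0.998, -0.056], [0.0, -0.056, -0.998], [-1.0, -0.001, -0.0]]
force: [-4.6, 1.9, 2.7]
grip_width: 0.408
```

```bash
python3 look.py 11; python3 - <<'E'
import cv2
p=cv2.imread('pics/s11.png');cv2.imwrite('pics/s11z.png',cv2.resize(p[130:290,140:360],None,fx=3,fy=3))
E
```

```text
[ 0.59823989 -0.10536854  0.09034331] [ 0.99843175 -0.0559645  -0.00141692] [-0.25  0.6   1.6  -0.    0.94 -0.19] 17.9167 0.4077497040400191
top red 101 c [451.8 381.5] r 19.1 z 0.0731
top yel 102 c [550.5 372.8] r 18.9 z 0.073
top blu 105 c [450.9 303.9] r 19.3 z 0.0725
scene red 164 c [453.9 381.7] r 20.5 z 0.0715
scene yel 210 c [550.9 371.5] r 20.6 z 0.0722
scene blu 150 c [454.9 304. ] r 19.1 z 0.0724
```

View pics/s11z.png

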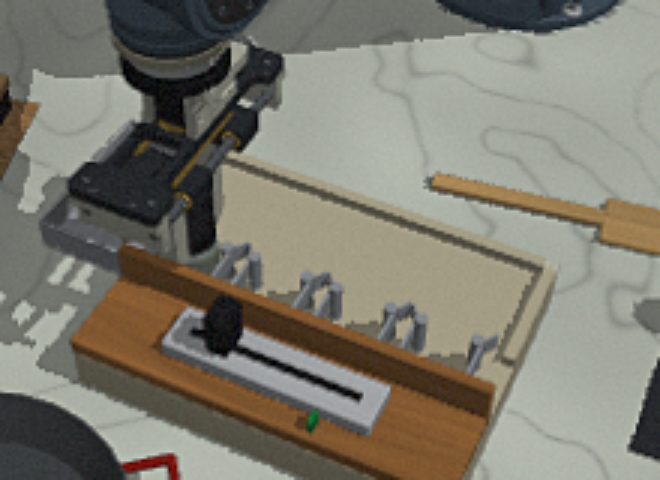

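View pics/w11.png

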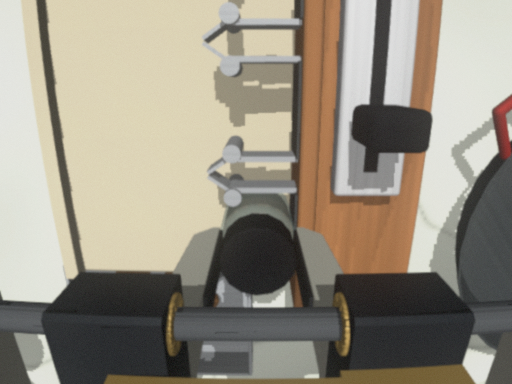

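Wrist view: the jar is between the clip-0 jaws at the rail. Releasing and checking.

Emit:
{"method": "servo_tool", "body": {"targets": [{"rx":0,"ry":0,"rz":0,"dx":0,"dy":0,"dz":0,"claw":0.1},{"rx":0,"ry":0,"rz":0,"dx":0,"dy":0,"dz":0,"claw":0},{"rx":0,"ry":0,"rz":0,"dx":0,"dy":0,"dz":0,"claw":-0.1},{"rx":0,"ry":0,"rz":0,"dx":0,"dy":0,"dz":0,"claw":-0.2},{"rx":0,"ry":0,"rz":0,"dx":0,"dy":0,"dz":0,"claw":-0.2},{"rx":0,"ry":0,"rz":0,"dx":0,"dy":0,"dz":0,"claw":-0.2},{"rx":0,"ry":0,"rz":0,"dx":0,"dy":0,"dz":15,"claw":-0.2},{"rx":0,"ry":0,"rz":0,"dx":0,"dy":0,"dz":40,"claw":-0.2}]}}

```text
time: 18.73
eef_pos: [0.5974, -0.1051, 0.1285]
tcp_rot: [[-0.004, 0.998, -0.056], [0.001, -0.056, -0.998], [-1.0, -0.005, -0.001]]
force: [0.1, 0.5, -0.5]
grip_width: 0.596
```

Emit:
{"method": "servo_tool", "body": {"targets": [{"rx":0,"ry":0,"rz":0,"dx":-2,"dy":0,"dz":40,"claw":-0.4},{"rx":0,"ry":0,"rz":0,"dx":-5,"dy":0,"dz":70,"claw":-0.4},{"rx":0,"ry":0,"rz":0,"dx":-15,"dy":30,"dz":70,"claw":-0.4},{"rx":0,"ry":0,"rz":0,"dx":-25,"dy":68,"dz":70,"claw":-0.4},{"rx":0,"ry":0,"rz":0,"dx":-30,"dy":108,"dz":70,"claw":-0.4},{"rx":0,"ry":0,"rz":0,"dx":-35,"dy":148,"dz":70,"claw":-0.4},{"rx":0,"ry":0,"rz":0,"dx":-40,"dy":188,"dz":70,"claw":-0.4},{"rx":0,"ry":0,"rz":0,"dx":-45,"dy":228,"dz":70,"claw":-0.4}]}}

```text
time: 19.4
eef_pos: [0.5532, 0.1243, 0.2006]
tcp_rot: [[0.0, 0.998, -0.056], [0.0, -0.056, -0.998], [-1.0, 0.0, -0.0]]
force: [1.2, -0.5, -0.4]
grip_width: 0.702
```

```bash
cat > seat.py <<'E'
from plant import ctrl
from h import *
import sys
psi=-.0552;xa=np.array([np.cos(psi),np.sin(psi)]);ya=np.array([-np.sin(psi),np.cos(psi)]);O=np.array([.5682,.0015])
for n in("top","scene"):
    m,p,d,C=snap(ctrl,n,n[0]+sys.argv[1])
    X=(C[...,:2]-O)@xa;Y=(C[...,:2]-O)@ya;Z=C[...,2]
    for i in range(4):
        k=(abs(Y-(i-1.5)*.07)<.03)&(abs(X-.03)<.04)&(Z>.104)&(Z<.116)
        if k.sum()>40:
            c,r=cv2.minEnclosingCircle(np.c_[X[k],Y[k]].astype(np.float32)*1000);print(n,i,k.sum(),"x",round(c[0],1),"(35) y",round(c[1]-(i-1.5)*70,1),"r",round(r,1),"z",np.median(Z[k]).round(4))
E
python3 look.py 12;python3 seat.py 12b
```

```text
[0.55320641 0.12434363 0.20055546] [ 9.98419105e-01 -5.62054527e-02  4.88213645e-04] [ 0.14  0.4   1.63 -0.    1.11  0.2 ] 19.4 0.7019265352065928
top red 108 c [451.9 382.4] r 19.2 z 0.0728
top yel 108 c [551.  373.3] r 19.2 z 0.0721
top blu 101 c [451.7 304.3] r 19.2 z 0.0731
scene red 162 c [453.3 380.5] r 20.3 z 0.0717
scene yel 207 c [550.6 372.4] r 20.1 z 0.0722
scene blu 150 c [454.9 303.8] r 18.9 z 0.0723
top 0 136 x 34.5 (35) y -0.2 r 19.3 z 0.1091
scene 0 183 x 36.5 (35) y -2.0 r 19.8 z 0.1084
```

View pics/s12.png

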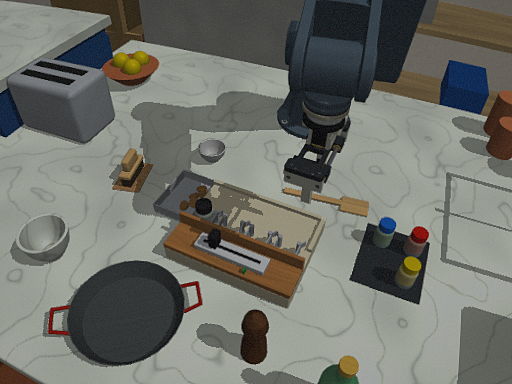

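Scene view: black-capped jar upright in clip 0 at (204,205); depth checks put it within ~2 mm of home. Next is blue, for clip 1.

Emit:
{"method": "servo_tool", "body": {"targets": [{"rx":0,"ry":0,"rz":0,"dx":-19,"dy":34,"dz":0,"claw":-0.4},{"rx":0,"ry":0,"rz":0,"dx":-38,"dy":68,"dz":0,"claw":-0.4},{"rx":0,"ry":0,"rz":0,"dx":-57,"dy":102,"dz":0,"claw":-0.4},{"rx":0,"ry":0,"rz":0,"dx":-76,"dy":136,"dz":0,"claw":-0.4},{"rx":0,"ry":0,"rz":0,"dx":-92,"dy":165,"dz":0,"claw":-0.4},{"rx":0,"ry":0,"rz":0,"dx":-100,"dy":181,"dz":0,"claw":-0.4},{"rx":0,"ry":0,"rz":0,"dx":-100,"dy":181,"dz":0,"claw":-0.4},{"rx":0,"ry":0,"rz":0,"dx":-100,"dy":181,"dz":0,"claw":-0.4}], "newtons": 40}}

```text
time: 20.32
eef_pos: [0.4542, 0.3029, 0.2003]
tcp_rot: [[0.0, 0.998, -0.056], [-0.0, -0.056, -0.998], [-1.0, 0.0, 0.0]]
force: [-0.3, -0.3, 0.9]
grip_width: 0.703
```

```bash
python3 look.py 13
```

```text
[0.45416918 0.3029098  0.20030382] [ 9.98437801e-01 -5.58741334e-02  1.98763731e-04] [ 0.5   0.36  1.68 -0.    1.1   0.56] 20.3167 0.7033034491415763
wrist red 1588 c [453.3 382. ] r 18.9 z 0.0732
wrist yel 1452 c [550.5 373.4] r 18.9 z 0.0733
wrist blu 1322 c [453.3 305.4] r 19.1 z 0.0733
top blu 108 c [451.3 304. ] r 19.3 z 0.0723
scene red 163 c [453.5 380.4] r 19.4 z 0.0717
scene yel 211 c [551.3 371.1] r 19.8 z 0.0721
scene blu 153 c [454.7 303.7] r 18.4 z 0.0725
```

Blue cap at about (0.453, 0.305). Descend and grip.

Emit:
{"method": "servo_tool", "body": {"targets": [{"rx":0,"ry":0,"rz":0,"dx":-1,"dy":2,"dz":-35,"claw":-0.4},{"rx":0,"ry":0,"rz":0,"dx":-1,"dy":2,"dz":-70,"claw":-0.4},{"rx":0,"ry":0,"rz":0,"dx":-1,"dy":2,"dz":-105,"claw":-0.4},{"rx":0,"ry":0,"rz":0,"dx":-1,"dy":2,"dz":-135,"claw":-0.4},{"rx":0,"ry":0,"rz":0,"dx":-1,"dy":2,"dz":-148,"claw":-0.4},{"rx":0,"ry":0,"rz":0,"dx":-1,"dy":2,"dz":-148,"claw":-0.4},{"rx":0,"ry":0,"rz":0,"dx":-1,"dy":2,"dz":-148,"claw":0.1},{"rx":0,"ry":0,"rz":0,"dx":-1,"dy":2,"dz":-148,"claw":0.6}]}}

```text
time: 21.13
eef_pos: [0.4538, 0.3054, 0.0536]
tcp_rot: [[0.002, 0.998, -0.057], [0.001, -0.057, -0.998], [-1.0, 0.002, -0.001]]
force: [0.1, -0.3, 0.6]
grip_width: 0.605
```

Emit:
{"method": "servo_tool", "body": {"targets": [{"rx":0,"ry":0,"rz":0,"dx":0,"dy":0,"dz":0,"claw":1},{"rx":0,"ry":0,"rz":0,"dx":0,"dy":0,"dz":0,"claw":1},{"rx":0,"ry":0,"rz":0,"dx":0,"dy":0,"dz":0,"claw":1},{"rx":0,"ry":0,"rz":0,"dx":0,"dy":0,"dz":10,"claw":1},{"rx":0,"ry":0,"rz":0,"dx":0,"dy":0,"dz":35,"claw":1},{"rx":0,"ry":0,"rz":0,"dx":0,"dy":0,"dz":65,"claw":1},{"rx":0,"ry":0,"rz":0,"dx":0,"dy":0,"dz":90,"claw":1},{"rx":0,"ry":0,"rz":0,"dx":0,"dy":0,"dz":100,"claw":1}]}}

```text
time: 21.8
eef_pos: [0.4538, 0.3062, 0.1563]
tcp_rot: [[0.004, 0.998, -0.056], [0.002, -0.056, -0.998], [-1.0, 0.004, -0.003]]
force: [-0.3, 0.5, -1.0]
grip_width: 0.41
```

Emit:
{"method": "servo_tool", "body": {"targets": [{"rx":0,"ry":0,"rz":0,"dx":10,"dy":-30,"dz":0,"claw":1},{"rx":0,"ry":0,"rz":0,"dx":20,"dy":-66,"dz":0,"claw":1},{"rx":0,"ry":0,"rz":0,"dx":30,"dy":-104,"dz":0,"claw":1},{"rx":0,"ry":0,"rz":0,"dx":40,"dy":-142,"dz":0,"claw":1},{"rx":0,"ry":0,"rz":0,"dx":50,"dy":-180,"dz":0,"claw":1},{"rx":0,"ry":0,"rz":0,"dx":60,"dy":-218,"dz":0,"claw":1},{"rx":0,"ry":0,"rz":0,"dx":70,"dy":-256,"dz":0,"claw":1},{"rx":0,"ry":0,"rz":0,"dx":80,"dy":-290,"dz":0,"claw":1}]}}

```text
time: 22.47
eef_pos: [0.5326, 0.0133, 0.1521]
tcp_rot: [[-0.001, 0.998, -0.056], [-0.0, -0.056, -0.998], [-1.0, -0.001, 0.0]]
force: [0.4, 0.1, -1.6]
grip_width: 0.41
```

Emit:
{"method": "servo_tool", "body": {"targets": [{"rx":0,"ry":0,"rz":0,"dx":8,"dy":-25,"dz":0,"claw":1},{"rx":0,"ry":0,"rz":0,"dx":14,"dy":-42,"dz":0,"claw":1},{"rx":0,"ry":0,"rz":0,"dx":14,"dy":-47,"dz":-5,"claw":1},{"rx":0,"ry":0,"rz":0,"dx":14,"dy":-47,"dz":-25,"claw":1},{"rx":0,"ry":0,"rz":0,"dx":14,"dy":-47,"dz":-45,"claw":1},{"rx":0,"ry":0,"rz":0,"dx":14,"dy":-47,"dz":-56,"claw":1},{"rx":0,"ry":0,"rz":0,"dx":14,"dy":-47,"dz":-60,"claw":1},{"rx":0,"ry":0,"rz":0,"dx":14,"dy":-47,"dz":-61,"claw":1}], "newtons": 50}}

```text
time: 23.13
eef_pos: [0.5462, -0.0309, 0.0908]
tcp_rot: [[-0.002, 0.998, -0.055], [0.0, -0.055, -0.998], [-1.0, -0.002, -0.0]]
force: [0.2, 0.2, -1.2]
grip_width: 0.411
```

Emit:
{"method": "servo_tool", "body": {"targets": [{"rx":0,"ry":0,"rz":0,"dx":5,"dy":-0.5,"dz":-0.5,"claw":1},{"rx":0,"ry":0,"rz":0,"dx":11,"dy":-0.8,"dz":-0.5,"claw":1},{"rx":0,"ry":0,"rz":0,"dx":17,"dy":-1.2,"dz":-0.5,"claw":1},{"rx":0,"ry":0,"rz":0,"dx":22,"dy":-1.5,"dz":-0.5,"claw":1},{"rx":0,"ry":0,"rz":0,"dx":27,"dy":-1.8,"dz":-0.5,"claw":1},{"rx":0,"ry":0,"rz":0,"dx":32,"dy":-2.1,"dz":-0.5,"claw":1},{"rx":0,"ry":0,"rz":0,"dx":37,"dy":-2.4,"dz":-0.5,"claw":1},{"rx":0,"ry":0,"rz":0,"dx":41,"dy":-2.6,"dz":-0.5,"claw":1}]}}

```text
time: 23.8
eef_pos: [0.5866, -0.0339, 0.0905]
tcp_rot: [[-0.004, 0.998, -0.056], [0.0, -0.056, -0.998], [-1.0, -0.004, -0.0]]
force: [-6.6, -0.1, 1.5]
grip_width: 0.41
```

Emit:
{"method": "servo_tool", "body": {"targets": [{"rx":0,"ry":0,"rz":0,"dx":3,"dy":-0.2,"dz":0,"claw":1},{"rx":0,"ry":0,"rz":0,"dx":6,"dy":-0.3,"dz":0,"claw":1},{"rx":0,"ry":0,"rz":0,"dx":9,"dy":-0.5,"dz":0,"claw":1},{"rx":0,"ry":0,"rz":0,"dx":11,"dy":-0.6,"dz":0,"claw":1},{"rx":0,"ry":0,"rz":0,"dx":13,"dy":-0.7,"dz":0,"claw":1},{"rx":0,"ry":0,"rz":0,"dx":14.5,"dy":-0.8,"dz":0,"claw":1},{"rx":0,"ry":0,"rz":0,"dx":14.5,"dy":-0.8,"dz":0,"claw":1},{"rx":0,"ry":0,"rz":0,"dx":14.5,"dy":-0.8,"dz":0,"claw":1}]}}

```text
time: 24.47
eef_pos: [0.6022, -0.0348, 0.091]
tcp_rot: [[-0.0, 0.998, -0.056], [-0.0, -0.056, -0.998], [-1.0, -0.0, 0.0]]
force: [-1.6, -0.4, 2.0]
grip_width: 0.411
```

Emit:
{"method": "servo_tool", "body": {"targets": [{"rx":0,"ry":0,"rz":0,"dx":0,"dy":0,"dz":0,"claw":0.1},{"rx":0,"ry":0,"rz":0,"dx":0,"dy":0,"dz":0,"claw":0},{"rx":0,"ry":0,"rz":0,"dx":0,"dy":0,"dz":0,"claw":-0.1},{"rx":0,"ry":0,"rz":0,"dx":0,"dy":0,"dz":0,"claw":-0.2},{"rx":0,"ry":0,"rz":0,"dx":0,"dy":0,"dz":0,"claw":-0.2},{"rx":0,"ry":0,"rz":0,"dx":0,"dy":0,"dz":0,"claw":-0.2},{"rx":0,"ry":0,"rz":0,"dx":0,"dy":0,"dz":15,"claw":-0.2},{"rx":0,"ry":0,"rz":0,"dx":0,"dy":0,"dz":40,"claw":-0.2}]}}

```text
time: 25.13
eef_pos: [0.6008, -0.0347, 0.129]
tcp_rot: [[-0.005, 0.998, -0.056], [0.001, -0.056, -0.998], [-1.0, -0.005, -0.0]]
force: [-0.1, -0.1, 0.1]
grip_width: 0.602
```

Emit:
{"method": "servo_tool", "body": {"targets": [{"rx":0,"ry":0,"rz":0,"dx":-2,"dy":0,"dz":40,"claw":-0.4},{"rx":0,"ry":0,"rz":0,"dx":-5,"dy":0,"dz":70,"claw":-0.4},{"rx":0,"ry":0,"rz":0,"dx":-10,"dy":30,"dz":70,"claw":-0.4},{"rx":0,"ry":0,"rz":0,"dx":-15,"dy":68,"dz":70,"claw":-0.4},{"rx":0,"ry":0,"rz":0,"dx":-20,"dy":108,"dz":70,"claw":-0.4},{"rx":0,"ry":0,"rz":0,"dx":-28,"dy":148,"dz":70,"claw":-0.4},{"rx":0,"ry":0,"rz":0,"dx":-36,"dy":188,"dz":70,"claw":-0.4},{"rx":0,"ry":0,"rz":0,"dx":-45,"dy":228,"dz":70,"claw":-0.4}]}}

```text
time: 25.8
eef_pos: [0.5567, 0.1949, 0.201]
tcp_rot: [[0.0, 0.998, -0.056], [0.0, -0.056, -0.998], [-1.0, 0.0, -0.0]]
force: [1.1, 0.6, 0.2]
grip_width: 0.7
```

```bash
python3 look.py 14;python3 seat.py 14b
```

```text
[0.55666535 0.19494613 0.20095681] [ 9.98416860e-01 -5.62463848e-02  3.42640161e-04] [ 0.26  0.44  1.56 -0.    1.14  0.31] 25.8 0.6999125683811807
top red 63 c [451.5 382.7] r 18.8 z 0.0727
scene red 165 c [453.6 380. ] r 19.6 z 0.0717
scene yel 209 c [551.  371.5] r 19.5 z 0.0721
top 0 133 x 34.5 (35) y -0.6 r 19.1 z 0.109
top 1 134 x 35.0 (35) y -0.2 r 19.0 z 0.1099
scene 0 179 x 36.8 (35) y -0.8 r 20.1 z 0.1084
scene 1 192 x 36.7 (35) y -0.9 r 19.4 z 0.109
```

View pics/s14.png

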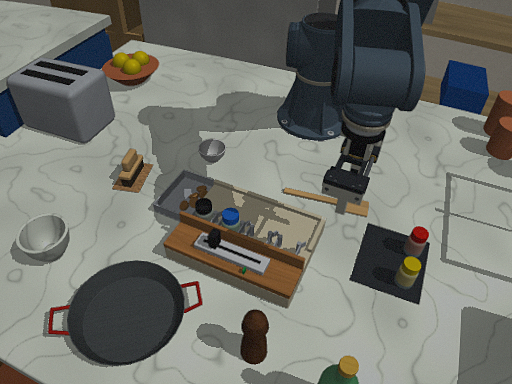

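Black and blue jars seated in clips 0 and 1 (scene, 204,205 and 230,215). Next is yellow, at (0.551, 0.373), for clip 2.

Emit:
{"method": "servo_tool", "body": {"targets": [{"rx":0,"ry":0,"rz":0,"dx":-1,"dy":35,"dz":0,"claw":-0.4},{"rx":0,"ry":0,"rz":0,"dx":-2,"dy":75,"dz":0,"claw":-0.4},{"rx":0,"ry":0,"rz":0,"dx":-3,"dy":115,"dz":0,"claw":-0.4},{"rx":0,"ry":0,"rz":0,"dx":-4,"dy":150,"dz":0,"claw":-0.4},{"rx":0,"ry":0,"rz":0,"dx":-5,"dy":170,"dz":0,"claw":-0.4},{"rx":0,"ry":0,"rz":0,"dx":-6,"dy":179,"dz":0,"claw":-0.4},{"rx":0,"ry":0,"rz":0,"dx":-6,"dy":179,"dz":0,"claw":-0.4},{"rx":0,"ry":0,"rz":0,"dx":-6,"dy":179,"dz":0,"claw":-0.4}], "newtons": 40}}

```text
time: 26.72
eef_pos: [0.5518, 0.3706, 0.2006]
tcp_rot: [[-0.0, 0.998, -0.057], [-0.001, -0.057, -0.998], [-1.0, -0.0, 0.001]]
force: [0.7, -0.4, 0.1]
grip_width: 0.703
```

```bash
python3 look.py 15
```

```text
[0.55175529 0.37059183 0.20061678] [ 9.98376719e-01 -5.69548574e-02 -2.65947214e-04] [ 0.52  0.58  1.34 -0.    1.22  0.58] 26.7167 0.7025135809158075
wrist red 1318 c [453.8 382.5] r 19.3 z 0.0731
wrist yel 1337 c [551.4 373.7] r 19.1 z 0.0733
top red 47 c [453.6 373.1] r 16.6 z 0.0718
top yel 105 c [550.9 373.5] r 19.1 z 0.0719
scene red 134 c [454.2 381. ] r 19.4 z 0.0716
scene yel 211 c [551.7 371.2] r 19.8 z 0.0721
```

Emit:
{"method": "servo_tool", "body": {"targets": [{"rx":0,"ry":0,"rz":0,"dx":-0.5,"dy":2.5,"dz":-35,"claw":-0.4},{"rx":0,"ry":0,"rz":0,"dx":-0.5,"dy":2.5,"dz":-70,"claw":-0.4},{"rx":0,"ry":0,"rz":0,"dx":-0.5,"dy":2.5,"dz":-105,"claw":-0.4},{"rx":0,"ry":0,"rz":0,"dx":-0.5,"dy":2.5,"dz":-135,"claw":-0.4},{"rx":0,"ry":0,"rz":0,"dx":-0.5,"dy":2.5,"dz":-148,"claw":-0.4},{"rx":0,"ry":0,"rz":0,"dx":-0.5,"dy":2.5,"dz":-148,"claw":-0.4},{"rx":0,"ry":0,"rz":0,"dx":-0.5,"dy":2.5,"dz":-148,"claw":0.1},{"rx":0,"ry":0,"rz":0,"dx":-0.5,"dy":2.5,"dz":-148,"claw":0.6}]}}

```text
time: 27.53
eef_pos: [0.552, 0.375, 0.0552]
tcp_rot: [[0.003, 0.998, -0.056], [0.002, -0.056, -0.998], [-1.0, 0.003, -0.002]]
force: [-0.3, -0.3, 1.1]
grip_width: 0.605
```

Emit:
{"method": "servo_tool", "body": {"targets": [{"rx":0,"ry":0,"rz":0,"dx":0,"dy":0,"dz":0,"claw":1},{"rx":0,"ry":0,"rz":0,"dx":0,"dy":0,"dz":0,"claw":1},{"rx":0,"ry":0,"rz":0,"dx":0,"dy":0,"dz":0,"claw":1},{"rx":0,"ry":0,"rz":0,"dx":0,"dy":0,"dz":10,"claw":1},{"rx":0,"ry":0,"rz":0,"dx":0,"dy":0,"dz":35,"claw":1},{"rx":0,"ry":0,"rz":0,"dx":0,"dy":0,"dz":65,"claw":1},{"rx":0,"ry":0,"rz":0,"dx":0,"dy":0,"dz":90,"claw":1},{"rx":0,"ry":0,"rz":0,"dx":0,"dy":0,"dz":100,"claw":1}]}}

```text
time: 28.2
eef_pos: [0.5518, 0.3754, 0.1573]
tcp_rot: [[0.004, 0.998, -0.056], [0.003, -0.056, -0.998], [-1.0, 0.004, -0.003]]
force: [1.0, 0.1, -2.1]
grip_width: 0.415
```

Emit:
{"method": "servo_tool", "body": {"targets": [{"rx":0,"ry":0,"rz":0,"dx":0,"dy":-30,"dz":0,"claw":1},{"rx":0,"ry":0,"rz":0,"dx":-5,"dy":-68,"dz":0,"claw":1},{"rx":0,"ry":0,"rz":0,"dx":-8,"dy":-108,"dz":0,"claw":1},{"rx":0,"ry":0,"rz":0,"dx":-8,"dy":-148,"dz":0,"claw":1},{"rx":0,"ry":0,"rz":0,"dx":-8,"dy":-188,"dz":0,"claw":1},{"rx":0,"ry":0,"rz":0,"dx":-6,"dy":-228,"dz":0,"claw":1},{"rx":0,"ry":0,"rz":0,"dx":-3,"dy":-268,"dz":0,"claw":1},{"rx":0,"ry":0,"rz":0,"dx":0,"dy":-300,"dz":0,"claw":1}]}}

```text
time: 28.87
eef_pos: [0.5501, 0.0721, 0.1526]
tcp_rot: [[-0.001, 0.998, -0.057], [-0.0, -0.057, -0.998], [-1.0, -0.001, 0.0]]
force: [0.4, 0.5, -2.7]
grip_width: 0.413
```

Emit:
{"method": "servo_tool", "body": {"targets": [{"rx":0,"ry":0,"rz":0,"dx":0,"dy":-22,"dz":0,"claw":1},{"rx":0,"ry":0,"rz":0,"dx":0,"dy":-36,"dz":0,"claw":1},{"rx":0,"ry":0,"rz":0,"dx":0,"dy":-36,"dz":-5,"claw":1},{"rx":0,"ry":0,"rz":0,"dx":0,"dy":-36,"dz":-25,"claw":1},{"rx":0,"ry":0,"rz":0,"dx":0,"dy":-36,"dz":-45,"claw":1},{"rx":0,"ry":0,"rz":0,"dx":0,"dy":-36,"dz":-56,"claw":1},{"rx":0,"ry":0,"rz":0,"dx":0,"dy":-36,"dz":-60,"claw":1},{"rx":0,"ry":0,"rz":0,"dx":0,"dy":-36,"dz":-61,"claw":1}], "newtons": 50}}

```text
time: 29.53
eef_pos: [0.5504, 0.0392, 0.0915]
tcp_rot: [[-0.001, 0.998, -0.055], [0.0, -0.055, -0.998], [-1.0, -0.001, 0.0]]
force: [-0.6, -0.3, -2.2]
grip_width: 0.41
```

Emit:
{"method": "servo_tool", "body": {"targets": [{"rx":0,"ry":0,"rz":0,"dx":5,"dy":-0.5,"dz":-0.7,"claw":1},{"rx":0,"ry":0,"rz":0,"dx":11,"dy":-0.8,"dz":-0.7,"claw":1},{"rx":0,"ry":0,"rz":0,"dx":17,"dy":-1.2,"dz":-0.7,"claw":1},{"rx":0,"ry":0,"rz":0,"dx":22,"dy":-1.5,"dz":-0.7,"claw":1},{"rx":0,"ry":0,"rz":0,"dx":27,"dy":-1.8,"dz":-0.7,"claw":1},{"rx":0,"ry":0,"rz":0,"dx":32,"dy":-2.1,"dz":-0.7,"claw":1},{"rx":0,"ry":0,"rz":0,"dx":37,"dy":-2.4,"dz":-0.7,"claw":1},{"rx":0,"ry":0,"rz":0,"dx":41,"dy":-2.6,"dz":-0.7,"claw":1}]}}

```text
time: 30.2
eef_pos: [0.5907, 0.0362, 0.0913]
tcp_rot: [[-0.004, 0.998, -0.056], [0.0, -0.056, -0.998], [-1.0, -0.004, -0.0]]
force: [-8.0, 0.0, 5.9]
grip_width: 0.409
```

Emit:
{"method": "servo_tool", "body": {"targets": [{"rx":0,"ry":0,"rz":0,"dx":3,"dy":-0.2,"dz":0,"claw":1},{"rx":0,"ry":0,"rz":0,"dx":6,"dy":-0.3,"dz":0,"claw":1},{"rx":0,"ry":0,"rz":0,"dx":9,"dy":-0.5,"dz":0,"claw":1},{"rx":0,"ry":0,"rz":0,"dx":11,"dy":-0.6,"dz":0,"claw":1},{"rx":0,"ry":0,"rz":0,"dx":13,"dy":-0.7,"dz":0,"claw":1},{"rx":0,"ry":0,"rz":0,"dx":14.5,"dy":-0.8,"dz":0,"claw":1},{"rx":0,"ry":0,"rz":0,"dx":14.5,"dy":-0.8,"dz":0,"claw":1},{"rx":0,"ry":0,"rz":0,"dx":14.5,"dy":-0.8,"dz":0,"claw":1}]}}

```text
time: 30.87
eef_pos: [0.6061, 0.0353, 0.0912]
tcp_rot: [[-0.0, 0.998, -0.056], [0.0, -0.056, -0.998], [-1.0, -0.0, -0.0]]
force: [-2.4, 0.3, 1.5]
grip_width: 0.412
```

Emit:
{"method": "servo_tool", "body": {"targets": [{"rx":0,"ry":0,"rz":0,"dx":0,"dy":0,"dz":0,"claw":0.1},{"rx":0,"ry":0,"rz":0,"dx":0,"dy":0,"dz":0,"claw":0},{"rx":0,"ry":0,"rz":0,"dx":0,"dy":0,"dz":0,"claw":-0.1},{"rx":0,"ry":0,"rz":0,"dx":0,"dy":0,"dz":0,"claw":-0.2},{"rx":0,"ry":0,"rz":0,"dx":0,"dy":0,"dz":0,"claw":-0.2},{"rx":0,"ry":0,"rz":0,"dx":0,"dy":0,"dz":0,"claw":-0.2},{"rx":0,"ry":0,"rz":0,"dx":0,"dy":0,"dz":15,"claw":-0.2},{"rx":0,"ry":0,"rz":0,"dx":0,"dy":0,"dz":40,"claw":-0.2}]}}

```text
time: 31.53
eef_pos: [0.6048, 0.0353, 0.1293]
tcp_rot: [[-0.005, 0.998, -0.056], [0.0, -0.056, -0.998], [-1.0, -0.005, 0.0]]
force: [0.9, 0.2, 0.6]
grip_width: 0.598
```

Emit:
{"method": "servo_tool", "body": {"targets": [{"rx":0,"ry":0,"rz":0,"dx":-2,"dy":0,"dz":40,"claw":-0.4},{"rx":0,"ry":0,"rz":0,"dx":-5,"dy":0,"dz":70,"claw":-0.4},{"rx":0,"ry":0,"rz":0,"dx":-20,"dy":30,"dz":70,"claw":-0.4},{"rx":0,"ry":0,"rz":0,"dx":-40,"dy":60,"dz":70,"claw":-0.4},{"rx":0,"ry":0,"rz":0,"dx":-60,"dy":90,"dz":70,"claw":-0.4},{"rx":0,"ry":0,"rz":0,"dx":-80,"dy":120,"dz":70,"claw":-0.4},{"rx":0,"ry":0,"rz":0,"dx":-95,"dy":145,"dz":70,"claw":-0.4},{"rx":0,"ry":0,"rz":0,"dx":-110,"dy":170,"dz":70,"claw":-0.4}]}}

```text
time: 32.2
eef_pos: [0.4951, 0.2065, 0.2013]
tcp_rot: [[0.0, 0.998, -0.056], [0.0, -0.056, -0.998], [-1.0, 0.0, -0.0]]
force: [0.4, -0.4, -0.3]
grip_width: 0.7
```

```bash
python3 look.py 16;python3 seat.py 16b
```

```text
[0.49513644 0.20654686 0.20131484] [ 9.98448832e-01 -5.56762021e-02  3.01657260e-04] [0.31 0.35 1.71 0.   1.09 0.36] 32.2 0.6996724980658963
scene red 167 c [453.6 380.1] r 20.0 z 0.0715
top 0 131 x 34.2 (35) y -0.8 r 19.1 z 0.1093
top 1 134 x 34.5 (35) y -0.4 r 19.1 z 0.1099
top 2 130 x 34.8 (35) y -0.8 r 19.1 z 0.1097
scene 0 179 x 36.0 (35) y -1.7 r 20.1 z 0.1085
scene 1 192 x 36.9 (35) y -1.6 r 20.1 z 0.109
scene 2 201 x 37.0 (35) y -1.6 r 19.8 z 0.1084
```

View pics/s16.png

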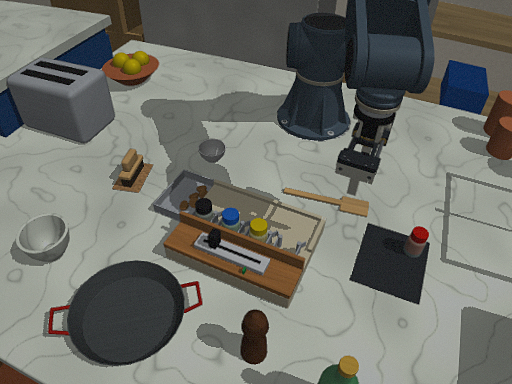

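Three jars seated upright (scene: black 204,205; blue 230,215; yellow 259,227). Red remains, unmoved on the slate.

Emit:
{"method": "servo_tool", "body": {"targets": [{"rx":0,"ry":0,"rz":0,"dx":-8,"dy":35,"dz":0,"claw":-0.4},{"rx":0,"ry":0,"rz":0,"dx":-17,"dy":74,"dz":0,"claw":-0.4},{"rx":0,"ry":0,"rz":0,"dx":-26,"dy":112,"dz":0,"claw":-0.4},{"rx":0,"ry":0,"rz":0,"dx":-35,"dy":148,"dz":0,"claw":-0.4},{"rx":0,"ry":0,"rz":0,"dx":-40,"dy":168,"dz":0,"claw":-0.4},{"rx":0,"ry":0,"rz":0,"dx":-42,"dy":177,"dz":0,"claw":-0.4},{"rx":0,"ry":0,"rz":0,"dx":-42,"dy":177,"dz":0,"claw":-0.4},{"rx":0,"ry":0,"rz":0,"dx":-42,"dy":177,"dz":0,"claw":-0.4}], "newtons": 40}}

```text
time: 33.12
eef_pos: [0.4549, 0.3811, 0.2009]
tcp_rot: [[-0.0, 0.998, -0.057], [-0.001, -0.057, -0.998], [-1.0, -0.0, 0.001]]
force: [0.7, 0.5, -0.0]
grip_width: 0.702
```

```bash
python3 look.py 17
```

```text
[0.45492145 0.38108338 0.20087442] [ 9.98398309e-01 -5.65754477e-02 -1.88258861e-04] [ 0.62  0.45  1.55 -0.    1.14  0.68] 33.1167 0.7020427291513024
wrist red 1356 c [453.3 382.4] r 19.3 z 0.0733
top red 101 c [452.  382.7] r 19.5 z 0.073
scene red 164 c [453.9 382.2] r 20.1 z 0.0719
```

Emit:
{"method": "servo_tool", "body": {"targets": [{"rx":0,"ry":0,"rz":0,"dx":-1.5,"dy":1,"dz":-35,"claw":-0.4},{"rx":0,"ry":0,"rz":0,"dx":-1.5,"dy":1,"dz":-70,"claw":-0.4},{"rx":0,"ry":0,"rz":0,"dx":-1.5,"dy":1,"dz":-105,"claw":-0.4},{"rx":0,"ry":0,"rz":0,"dx":-1.5,"dy":1,"dz":-135,"claw":-0.4},{"rx":0,"ry":0,"rz":0,"dx":-1.5,"dy":1,"dz":-149,"claw":-0.4},{"rx":0,"ry":0,"rz":0,"dx":-1.5,"dy":1,"dz":-149,"claw":-0.4},{"rx":0,"ry":0,"rz":0,"dx":-1.5,"dy":1,"dz":-149,"claw":0.1},{"rx":0,"ry":0,"rz":0,"dx":-1.5,"dy":1,"dz":-149,"claw":0.6}]}}

```text
time: 33.93
eef_pos: [0.4537, 0.3833, 0.0536]
tcp_rot: [[0.002, 0.998, -0.057], [0.001, -0.057, -0.998], [-1.0, 0.002, -0.001]]
force: [-0.6, 0.2, 0.4]
grip_width: 0.605
```

Emit:
{"method": "servo_tool", "body": {"targets": [{"rx":0,"ry":0,"rz":0,"dx":0,"dy":0,"dz":0,"claw":1},{"rx":0,"ry":0,"rz":0,"dx":0,"dy":0,"dz":0,"claw":1},{"rx":0,"ry":0,"rz":0,"dx":0,"dy":0,"dz":0,"claw":1},{"rx":0,"ry":0,"rz":0,"dx":0,"dy":0,"dz":10,"claw":1},{"rx":0,"ry":0,"rz":0,"dx":0,"dy":0,"dz":35,"claw":1},{"rx":0,"ry":0,"rz":0,"dx":0,"dy":0,"dz":65,"claw":1},{"rx":0,"ry":0,"rz":0,"dx":0,"dy":0,"dz":90,"claw":1},{"rx":0,"ry":0,"rz":0,"dx":0,"dy":0,"dz":100,"claw":1}]}}

```text
time: 34.6
eef_pos: [0.4537, 0.3841, 0.1562]
tcp_rot: [[0.004, 0.998, -0.056], [0.003, -0.056, -0.998], [-1.0, 0.004, -0.003]]
force: [-0.6, 0.0, -1.3]
grip_width: 0.41
```

Emit:
{"method": "servo_tool", "body": {"targets": [{"rx":0,"ry":0,"rz":0,"dx":12,"dy":-30,"dz":0,"claw":1},{"rx":0,"ry":0,"rz":0,"dx":26,"dy":-66,"dz":0,"claw":1},{"rx":0,"ry":0,"rz":0,"dx":40,"dy":-102,"dz":0,"claw":1},{"rx":0,"ry":0,"rz":0,"dx":54,"dy":-138,"dz":0,"claw":1},{"rx":0,"ry":0,"rz":0,"dx":68,"dy":-174,"dz":0,"claw":1},{"rx":0,"ry":0,"rz":0,"dx":80,"dy":-210,"dz":0,"claw":1},{"rx":0,"ry":0,"rz":0,"dx":92,"dy":-245,"dz":0,"claw":1},{"rx":0,"ry":0,"rz":0,"dx":101.5,"dy":-270,"dz":0,"claw":1}]}}

```text
time: 35.27
eef_pos: [0.5544, 0.1104, 0.1518]
tcp_rot: [[-0.001, 0.998, -0.057], [-0.0, -0.057, -0.998], [-1.0, -0.001, 0.001]]
force: [0.3, -0.7, -1.5]
grip_width: 0.415
```

Emit:
{"method": "servo_tool", "body": {"targets": [{"rx":0,"ry":0,"rz":0,"dx":0,"dy":-5,"dz":0,"claw":1},{"rx":0,"ry":0,"rz":0,"dx":0,"dy":-5,"dz":0,"claw":1},{"rx":0,"ry":0,"rz":0,"dx":0,"dy":-5,"dz":-5,"claw":1},{"rx":0,"ry":0,"rz":0,"dx":0,"dy":-5,"dz":-25,"claw":1},{"rx":0,"ry":0,"rz":0,"dx":0,"dy":-5,"dz":-45,"claw":1},{"rx":0,"ry":0,"rz":0,"dx":0,"dy":-5,"dz":-55,"claw":1},{"rx":0,"ry":0,"rz":0,"dx":0,"dy":-5,"dz":-59,"claw":1},{"rx":0,"ry":0,"rz":0,"dx":0,"dy":-5,"dz":-60,"claw":1}], "newtons": 50}}

```text
time: 35.93
eef_pos: [0.5537, 0.1091, 0.0915]
tcp_rot: [[-0.001, 0.998, -0.055], [-0.0, -0.055, -0.998], [-1.0, -0.001, 0.0]]
force: [-0.0, 0.3, -2.1]
grip_width: 0.408
```

Emit:
{"method": "servo_tool", "body": {"targets": [{"rx":0,"ry":0,"rz":0,"dx":5,"dy":-0.9,"dz":-0.8,"claw":1},{"rx":0,"ry":0,"rz":0,"dx":11,"dy":-1.3,"dz":-0.8,"claw":1},{"rx":0,"ry":0,"rz":0,"dx":17,"dy":-1.6,"dz":-0.8,"claw":1},{"rx":0,"ry":0,"rz":0,"dx":22,"dy":-1.9,"dz":-0.8,"claw":1},{"rx":0,"ry":0,"rz":0,"dx":27,"dy":-2.2,"dz":-0.8,"claw":1},{"rx":0,"ry":0,"rz":0,"dx":32,"dy":-2.5,"dz":-0.8,"claw":1},{"rx":0,"ry":0,"rz":0,"dx":37,"dy":-2.8,"dz":-0.8,"claw":1},{"rx":0,"ry":0,"rz":0,"dx":41,"dy":-3,"dz":-0.8,"claw":1}]}}

```text
time: 36.6
eef_pos: [0.594, 0.1054, 0.0905]
tcp_rot: [[-0.005, 0.998, -0.056], [0.0, -0.056, -0.998], [-1.0, -0.005, 0.0]]
force: [-5.7, 2.0, -2.3]
grip_width: 0.41
```

Emit:
{"method": "servo_tool", "body": {"targets": [{"rx":0,"ry":0,"rz":0,"dx":3,"dy":-0.2,"dz":0,"claw":1},{"rx":0,"ry":0,"rz":0,"dx":6,"dy":-0.3,"dz":0,"claw":1},{"rx":0,"ry":0,"rz":0,"dx":9,"dy":-0.5,"dz":0,"claw":1},{"rx":0,"ry":0,"rz":0,"dx":11,"dy":-0.6,"dz":0,"claw":1},{"rx":0,"ry":0,"rz":0,"dx":13,"dy":-0.7,"dz":0,"claw":1},{"rx":0,"ry":0,"rz":0,"dx":14.5,"dy":-0.8,"dz":0,"claw":1},{"rx":0,"ry":0,"rz":0,"dx":14.5,"dy":-0.8,"dz":0,"claw":1},{"rx":0,"ry":0,"rz":0,"dx":14.5,"dy":-0.8,"dz":0,"claw":1}]}}

```text
time: 37.27
eef_pos: [0.6099, 0.1046, 0.0916]
tcp_rot: [[0.0, 0.998, -0.056], [0.0, -0.056, -0.998], [-1.0, 0.0, -0.0]]
force: [0.3, 3.0, 0.4]
grip_width: 0.414
```

Emit:
{"method": "servo_tool", "body": {"targets": [{"rx":0,"ry":0,"rz":0,"dx":0,"dy":0,"dz":0,"claw":0.1},{"rx":0,"ry":0,"rz":0,"dx":0,"dy":0,"dz":0,"claw":0},{"rx":0,"ry":0,"rz":0,"dx":0,"dy":0,"dz":0,"claw":-0.1},{"rx":0,"ry":0,"rz":0,"dx":0,"dy":0,"dz":0,"claw":-0.2},{"rx":0,"ry":0,"rz":0,"dx":0,"dy":0,"dz":0,"claw":-0.2},{"rx":0,"ry":0,"rz":0,"dx":0,"dy":0,"dz":0,"claw":-0.2},{"rx":0,"ry":0,"rz":0,"dx":0,"dy":0,"dz":15,"claw":-0.2},{"rx":0,"ry":0,"rz":0,"dx":0,"dy":0,"dz":40,"claw":-0.2}]}}

```text
time: 37.93
eef_pos: [0.6083, 0.1043, 0.1295]
tcp_rot: [[-0.005, 0.998, -0.056], [-0.001, -0.056, -0.998], [-1.0, -0.005, 0.001]]
force: [0.1, -0.2, 0.3]
grip_width: 0.598
```

Emit:
{"method": "servo_tool", "body": {"targets": [{"rx":0,"ry":0,"rz":0,"dx":0,"dy":0,"dz":30,"claw":-0.2},{"rx":0,"ry":0,"rz":0,"dx":-5,"dy":0,"dz":60,"claw":-0.2},{"rx":0,"ry":0,"rz":-0.1,"dx":-30,"dy":-5,"dz":100,"claw":0},{"rx":0,"ry":0,"rz":-0.21,"dx":-50,"dy":-10,"dz":120,"claw":0},{"rx":0,"ry":0,"rz":-0.32,"dx":-70,"dy":-15,"dz":140,"claw":0},{"rx":0,"ry":0,"rz":-0.44,"dx":-90,"dy":-20,"dz":150,"claw":0},{"rx":0,"ry":0,"rz":-0.56,"dx":-110,"dy":-25,"dz":150,"claw":0},{"rx":0,"ry":0,"rz":-0.68,"dx":-130,"dy":-30,"dz":150,"claw":0}]}}

```text
time: 38.6
eef_pos: [0.479, 0.0743, 0.2821]
tcp_rot: [[0.002, 0.737, -0.676], [0.0, -0.676, -0.737], [-1.0, 0.001, -0.001]]
force: [0.4, -0.6, -0.6]
grip_width: 0.504
```

```bash
python3 look.py 18;python3 seat.py 18b
```

```text
[0.47895017 0.07425819 0.2821042 ] [ 0.73718671 -0.67568797  0.00123172] [ 0.06  0.17  1.73 -0.    1.24  0.8 ] 38.6 0.5043424454595389
top 0 133 x 34.4 (35) y -0.3 r 19.2 z 0.1095
top 1 134 x 34.9 (35) y 0.1 r 19.3 z 0.1095
top 2 121 x 35.5 (35) y -1.4 r 19.1 z 0.1094
top 3 129 x 35.2 (35) y -0.6 r 19.2 z 0.1106
scene 0 176 x 36.4 (35) y -2.1 r 20.4 z 0.1083
scene 1 188 x 36.4 (35) y -2.1 r 20.2 z 0.1092
scene 2 199 x 36.6 (35) y -0.6 r 20.7 z 0.1085
scene 3 218 x 36.3 (35) y -0.9 r 20.4 z 0.1095
```

View pics/s18.png

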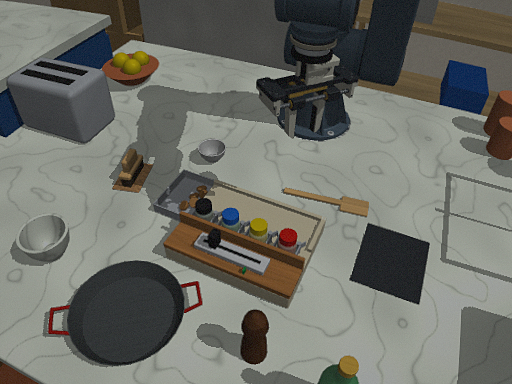

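View pics/t18.png

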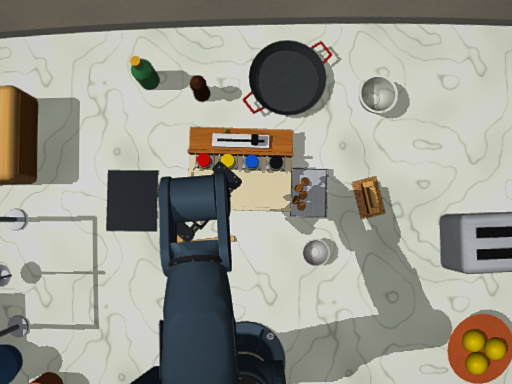

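All four jars upright in their clips, checks within ~2 mm of home. Now view the lock and the mark closely.

Emit:
{"method": "servo_tool", "body": {"targets": [{"rx":0,"ry":0,"rz":-0.11,"dx":15,"dy":-10,"dz":0,"claw":0},{"rx":0,"ry":0,"rz":-0.22,"dx":30,"dy":-20,"dz":0,"claw":0},{"rx":0,"ry":0,"rz":-0.33,"dx":45,"dy":-30,"dz":0,"claw":0},{"rx":0,"ry":0,"rz":-0.44,"dx":60,"dy":-40,"dz":0,"claw":0},{"rx":0,"ry":0,"rz":-0.55,"dx":75,"dy":-50,"dz":0,"claw":0},{"rx":0,"ry":0,"rz":-0.66,"dx":90,"dy":-60,"dz":0,"claw":0},{"rx":0,"ry":0,"rz":-0.77,"dx":105,"dy":-70,"dz":0,"claw":0},{"rx":0,"ry":0,"rz":-0.885,"dx":120,"dy":-75,"dz":0,"claw":0}]}}

```text
time: 39.52
eef_pos: [0.6012, -0.0015, 0.2806]
tcp_rot: [[-0.001, -0.054, -0.999], [-0.0, -0.999, 0.054], [-1.0, 0.0, 0.001]]
force: [-0.0, 1.2, -0.5]
grip_width: 0.501
```

```bash
cat > lock.py <<'E'
from plant import ctrl
from h import *
import sys
ctrl.get_image("top");ctrl.get_image("top")
st=ctrl.get_state();print(st['eef_pos'],st['tcp_rot'][:,1],st['time'])
psi=-.0552;xa=np.array([np.cos(psi),np.sin(psi)]);ya=np.array([-np.sin(psi),np.cos(psi)]);O=np.array([.5682,.0015])
for n in("wrist","top","scene"):
    m,p,d,C=snap(ctrl,n,n[0]+sys.argv[1])
    X=(C[...,:2]-O)@xa;Y=(C[...,:2]-O)@ya;Z=C[...,2]
    hsv=cv2.cvtColor(p,cv2.COLOR_BGR2HSV);H,S,V=[hsv[...,i] for i in range(3)]
    k=(X>.08)&(X<.12)&(abs(Y)<.09)&(Z>.102)&(Z<.116)&(V<70)
    if k.sum()>10:
        P=np.percentile(np.c_[X[k],Y[k],Z[k]],[1,99],axis=0);print(n,"lock",k.sum(),"x",P[:,0].round(4),"y",P[:,1].round(4),"mid y",P[:,1].mean().round(4),"z",np.median(Z[k]).round(4))
        q=C[k];print("   world",(q.max(0)+q.min(0))[:2]/2)
    k=(X>.09)&(X<.15)&(abs(Y)<.11)&(H>40)&(H<85)&(S>110)
    if k.sum()>3:
        v,u=np.where(k);w=plane(m,np.c_[u,v],.066);yy=(w[:,:2]-O)@ya
        print(n,"mark",k.sum(),"x",X[k].min().round(4),X[k].max().round(4),"y",Y[k].min().round(4),Y[k].max().round(4),"mid",(Y[k].min()/2+Y[k].max()/2).round(4),"z",Z[k].min().round(3),Z[k].max().round(3),"planey",yy.min().round(4),yy.max().round(4))
E
python3 lock.py 19
```

```text
[ 0.60148023 -0.0012561   0.28015973] [-5.18491686e-02 -9.98654925e-01  6.00506607e-05] 39.6167
wrist lock 522 x [0.0884 0.1141] y [-0.0515 -0.032 ] mid y -0.0417 z 0.1093
   world [ 0.66700079 -0.04584563]
scene lock 106 x [0.0885 0.1156] y [-0.0521 -0.0328] mid y -0.0424 z 0.1072
   world [ 0.66749932 -0.04699178]
scene mark 30 x 0.0959 0.1359 y -0.0478 0.0462 mid -0.0008 z 0.058 0.106 planey -0.0548 0.0476
```

View pics/w19.png

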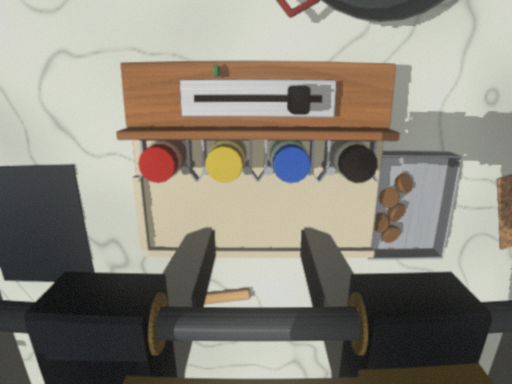

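Wrist view: lock grip at (299,100), green mark at (217,71), four jars at rail, shells in tray. Measuring the mark.

```bash
python3 - <<'E'
from plant import ctrl
from h import *
psi=-.0552;xa=np.array([np.cos(psi),np.sin(psi)]);ya=np.array([-np.sin(psi),np.cos(psi)]);O=np.array([.5682,.0015])
for n,f,b in(("wrist","w19",(60,82,205,230)),("scene","s18",(262,278,232,255)),("top","t8",(124,136,220,235))):
    m=ctrl.camera_model(n);p=cv2.imread(f"pics/{f}.png").astype(int);C=cloud(m,np.load(f"pics/{f}.npy"))
    B,G,R=p[...,0],p[...,1],p[...,2];M=(G-np.maximum(R,B)>20);M2=np.zeros_like(M);M2[b[0]:b[1],b[2]:b[3]]=1;M&=M2
    v,u=np.where(M);print(n,len(u),u.min(),u.max(),v.min(),v.max(),"z",np.percentile(C[M][:,2],[0,50,100]).round(4))
    Y=(C[M][:,:2]-O)@ya;X=(C[M][:,:2]-O)@xa;print("  depth x",X.min().round(4),X.max().round(4),"y",Y.min().round(4),Y.max().round(4),Y.mean().round(4))
    for z in(.055,.062,.069):
        w=plane(m,[[u.mean(),v.mean()]],z);print("  ",z,((w[:,:2]-O)@xa).round(4),((w[:,:2]-O)@ya).round(4))
E
```

```text
wrist 46 214 218 65 75 z [0.0673 0.0698 0.0716]
  depth x 0.1228 0.1332 y 0.0437 0.0484 0.0462
   0.055 [0.1281] [0.048]
   0.062 [0.1279] [0.0471]
   0.069 [0.1277] [0.0463]
scene 22 242 245 266 273 z [0.0565 0.0642 0.7763]
  depth x 0.1198 0.568 y 0.0398 0.2543 0.0534
   0.055 [0.1246] [0.0412]
   0.062 [0.1289] [0.0433]
   0.069 [0.1332] [0.0453]
top 8 225 226 129 132 z [0.0632 0.0673 0.0717]
  depth x 0.1235 0.1327 y 0.0432 0.0465 0.0449
   0.055 [0.1299] [0.0457]
   0.062 [0.1286] [0.0453]
   0.069 [0.1273] [0.0448]
```

Emit:
{"method": "servo_tool", "body": {"targets": [{"rx":0,"ry":0,"rz":0,"dx":22,"dy":-15,"dz":0,"claw":0},{"rx":0,"ry":0,"rz":0,"dx":45,"dy":-30,"dz":-20,"claw":0},{"rx":0,"ry":0,"rz":0,"dx":65.5,"dy":-44.5,"dz":-55,"claw":0},{"rx":0,"ry":0,"rz":0,"dx":65.5,"dy":-44.5,"dz":-90,"claw":0},{"rx":0,"ry":0,"rz":0,"dx":65.5,"dy":-44.5,"dz":-130,"claw":0},{"rx":0,"ry":0,"rz":0,"dx":65.5,"dy":-44.5,"dz":-150,"claw":0},{"rx":0,"ry":0,"rz":0,"dx":65.5,"dy":-44.5,"dz":-150,"claw":0},{"rx":0,"ry":0,"rz":0,"dx":65.5,"dy":-44.5,"dz":-150,"claw":0}], "newtons": 20}}

```text
time: 40.43
eef_pos: [0.6649, -0.0446, 0.1315]
tcp_rot: [[-0.001, -0.048, -0.999], [0.0, -0.999, 0.048], [-1.0, -0.0, 0.001]]
force: [0.3, 0.2, 0.1]
grip_width: 0.497
```

```bash
python3 - <<'E'
from plant import ctrl
from h import *
m,p,d,C=snap(ctrl,"scene","s20")
cv2.imwrite("pics/s20z.png",cv2.resize(p[130:290,140:360],None,fx=3,fy=3))
st=ctrl.get_state();print(st['eef_pos'],st['force'])
snap(ctrl,"wrist","w20")
E
```

```text
[ 0.66580959 -0.04475275  0.13311841] [0.80329787 0.16558507 0.76257145]
```

View pics/s20z.png

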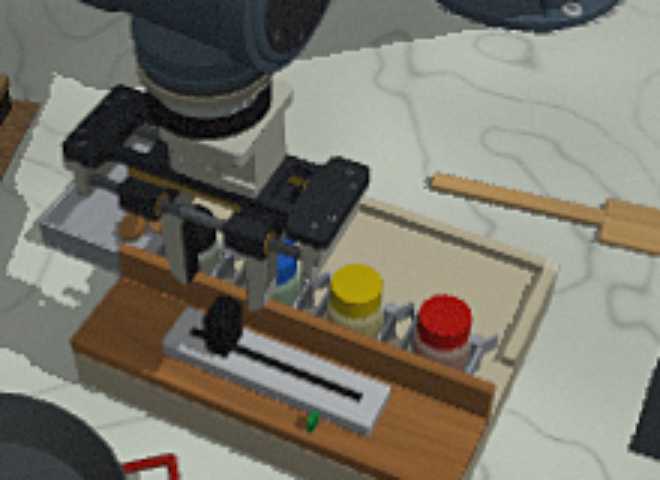

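View pics/w20.png

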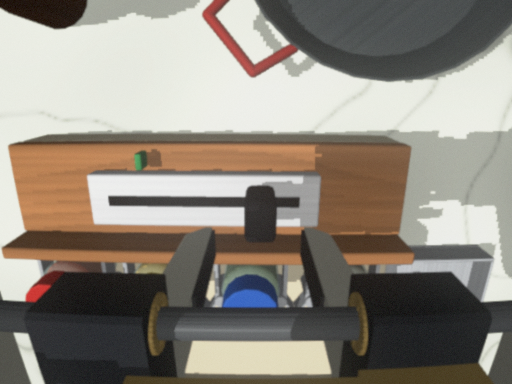

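Both views: jaws straddle the black grip, tips just above its top. Lowering and gripping.

Emit:
{"method": "servo_tool", "body": {"targets": [{"rx":0,"ry":0,"rz":0,"dx":0.5,"dy":-0.5,"dz":-12,"claw":0},{"rx":0,"ry":0,"rz":0,"dx":0.5,"dy":-0.5,"dz":-24,"claw":0},{"rx":0,"ry":0,"rz":0,"dx":0.5,"dy":-0.5,"dz":-36,"claw":0},{"rx":0,"ry":0,"rz":0,"dx":0.5,"dy":-0.5,"dz":-44,"claw":0},{"rx":0,"ry":0,"rz":0,"dx":0.5,"dy":-0.5,"dz":-44,"claw":0},{"rx":0,"ry":0,"rz":0,"dx":0.5,"dy":-0.5,"dz":-44,"claw":0.3},{"rx":0,"ry":0,"rz":0,"dx":0.5,"dy":-0.5,"dz":-44,"claw":0.6},{"rx":0,"ry":0,"rz":0,"dx":0.5,"dy":-0.5,"dz":-44,"claw":1}], "newtons": 20}}

```text
time: 41.2
eef_pos: [0.6661, -0.0456, 0.0879]
tcp_rot: [[0.001, -0.05, -0.999], [-0.0, -0.999, 0.05], [-1.0, 0.0, -0.001]]
force: [-0.6, 0.4, -0.9]
grip_width: 0.335
```

Emit:
{"method": "servo_tool", "body": {"targets": [{"rx":0,"ry":0,"rz":0,"dx":0,"dy":0,"dz":0,"claw":1},{"rx":0,"ry":0,"rz":0,"dx":0,"dy":0,"dz":0,"claw":1},{"rx":0,"ry":0,"rz":0,"dx":0,"dy":0,"dz":0,"claw":1},{"rx":0,"ry":0,"rz":0,"dx":0,"dy":0,"dz":0,"claw":1},{"rx":0,"ry":0,"rz":0,"dx":0,"dy":0,"dz":0,"claw":1},{"rx":0,"ry":0,"rz":0,"dx":0,"dy":0,"dz":0,"claw":1},{"rx":0,"ry":0,"rz":0,"dx":0,"dy":0,"dz":0,"claw":1},{"rx":0,"ry":0,"rz":0,"dx":0,"dy":0,"dz":0,"claw":1}]}}

```text
time: 41.87
eef_pos: [0.666, -0.0456, 0.0878]
tcp_rot: [[0.001, -0.05, -0.999], [-0.0, -0.999, 0.05], [-1.0, 0.0, -0.001]]
force: [-0.9, 0.1, 6.0]
grip_width: 0.214
```

Emit:
{"method": "servo_tool", "body": {"targets": [{"rx":0,"ry":0,"rz":0,"dx":0.4,"dy":7,"dz":0,"claw":1},{"rx":0,"ry":0,"rz":0,"dx":1,"dy":18,"dz":0,"claw":1},{"rx":0,"ry":0,"rz":0,"dx":1.6,"dy":29,"dz":0,"claw":1},{"rx":0,"ry":0,"rz":0,"dx":2.2,"dy":40,"dz":0,"claw":1},{"rx":0,"ry":0,"rz":0,"dx":2.8,"dy":51,"dz":0,"claw":1},{"rx":0,"ry":0,"rz":0,"dx":3.4,"dy":62,"dz":0,"claw":1},{"rx":0,"ry":0,"rz":0,"dx":4,"dy":73,"dz":0,"claw":1},{"rx":0,"ry":0,"rz":0,"dx":4.4,"dy":80,"dz":0,"claw":1}]}}

```text
time: 42.53
eef_pos: [0.6705, 0.0352, 0.0878]
tcp_rot: [[0.001, -0.05, -0.999], [-0.0, -0.999, 0.05], [-1.0, 0.0, -0.001]]
force: [-1.1, -2.1, 4.7]
grip_width: 0.21
```

Emit:
{"method": "servo_tool", "body": {"targets": [{"rx":0,"ry":0,"rz":0,"dx":0.3,"dy":4,"dz":0,"claw":1},{"rx":0,"ry":0,"rz":0,"dx":0.4,"dy":6.7,"dz":0,"claw":1},{"rx":0,"ry":0,"rz":0,"dx":0.4,"dy":6.7,"dz":0,"claw":1},{"rx":0,"ry":0,"rz":0,"dx":0.4,"dy":6.7,"dz":0,"claw":1},{"rx":0,"ry":0,"rz":0,"dx":0.4,"dy":6.7,"dz":0,"claw":0.5},{"rx":0,"ry":0,"rz":0,"dx":0.4,"dy":6.7,"dz":0,"claw":0.2},{"rx":0,"ry":0,"rz":0,"dx":0.4,"dy":6.7,"dz":0,"claw":0},{"rx":0,"ry":0,"rz":0,"dx":0.4,"dy":6.7,"dz":0,"claw":0}]}}

```text
time: 43.2
eef_pos: [0.6703, 0.0411, 0.087]
tcp_rot: [[-0.001, -0.05, -0.999], [-0.0, -0.999, 0.05], [-1.0, 0.0, 0.001]]
force: [0.2, -0.3, 0.1]
grip_width: 0.418
```

Emit:
{"method": "servo_tool", "body": {"targets": [{"rx":0,"ry":0,"rz":0,"dx":0,"dy":0,"dz":10,"claw":0},{"rx":0,"ry":0,"rz":0,"dx":0,"dy":0,"dz":35,"claw":0},{"rx":0,"ry":0,"rz":0,"dx":0,"dy":0,"dz":65,"claw":0},{"rx":0,"ry":0,"rz":0,"dx":0,"dy":0,"dz":100,"claw":0},{"rx":0,"ry":0,"rz":0,"dx":-30,"dy":0,"dz":130,"claw":0},{"rx":0,"ry":0,"rz":0,"dx":-65,"dy":-20,"dz":150,"claw":0},{"rx":0,"ry":0,"rz":0,"dx":-85,"dy":-40,"dz":165,"claw":0},{"rx":0,"ry":0,"rz":0,"dx":-85,"dy":-40,"dz":180,"claw":0}]}}

```text
time: 43.87
eef_pos: [0.5825, -0.0011, 0.2697]
tcp_rot: [[0.0, -0.051, -0.999], [-0.001, -0.999, 0.051], [-1.0, 0.001, -0.0]]
force: [-0.9, 0.5, -0.2]
grip_width: 0.502
```

```bash
python3 lock.py 21; python3 - <<'E'
from plant import ctrl
from h import *
psi=-.0552;xa=np.array([np.cos(psi),np.sin(psi)]);ya=np.array([-np.sin(psi),np.cos(psi)]);O=np.array([.5682,.0015])
for n,f in(("wrist","w21"),("scene","s21")):
    m=ctrl.camera_model(n);p=cv2.imread(f"pics/{f}.png").astype(int);C=cloud(m,np.load(f"pics/{f}.npy"))
    X=(C[...,:2]-O)@xa;Y=(C[...,:2]-O)@ya;B,G,R=p[...,0],p[...,1],p[...,2]
    M=(G-np.maximum(R,B)>20)&(abs(X-.128)<.02)&(abs(Y-.045)<.03)
    if M.any():
        v,u=np.where(M);w=plane(m,[[u.mean(),v.mean()]],.0655)[:,:2];print(n,M.sum(),u.mean(),v.mean(),"mark y",Y[M].mean(),((w-O)@ya))
E
```

```text
[5.86101838e-01 5.39921375e-04 2.70911798e-01] [-5.13122756e-02 -9.98682654e-01  8.91874927e-05] 43.9667
wrist lock 552 x [0.0886 0.1134] y [0.0361 0.055 ] mid y 0.0456 z 0.1094
   world [0.67158644 0.04125833]
wrist mark 18 x 0.1258 0.134 y 0.0429 0.045 mid 0.0439 z 0.068 0.071 planey 0.0433 0.0454
scene lock 110 x [0.0883 0.1153] y [0.0362 0.0555] mid y 0.0458 z 0.1072
   world [0.67275711 0.04158427]
scene mark 32 x 0.0924 0.1353 y -0.0524 0.0628 mid 0.0052 z 0.055 0.106 planey -0.0536 0.0622
wrist 45 215.44444444444446 55.91111111111111 mark y 0.04561550190022531 [0.04544106]
scene 22 243.5909090909091 269.8636363636364 mark y 0.0438759301416296 [0.04428665]
```

View pics/w21.png

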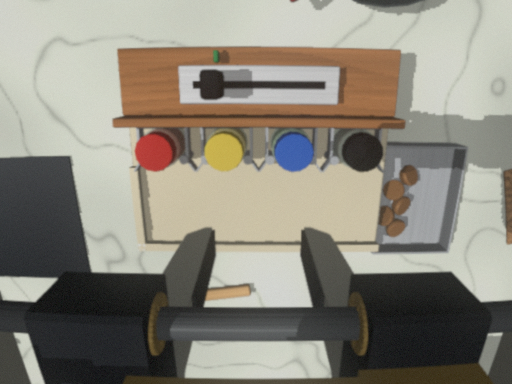

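Wrist view: lock grip (212,85) is beside the green mark (216,56). Lock and mark agree to within 2 mm. Final check of jars, brush and shells.

Emit:
{"method": "servo_tool", "body": {"targets": [{"rx":0,"ry":0,"rz":0,"dx":-35,"dy":0,"dz":10,"claw":0},{"rx":0,"ry":0,"rz":0,"dx":-70,"dy":0,"dz":20,"claw":0},{"rx":0,"ry":0,"rz":0,"dx":-105,"dy":0,"dz":30,"claw":0},{"rx":0,"ry":0,"rz":0,"dx":-140,"dy":0,"dz":40,"claw":0},{"rx":0,"ry":0,"rz":0,"dx":-160,"dy":0,"dz":40,"claw":0},{"rx":0,"ry":0,"rz":0,"dx":-160,"dy":0,"dz":40,"claw":0},{"rx":0,"ry":0,"rz":0,"dx":-160,"dy":0,"dz":40,"claw":0},{"rx":0,"ry":0,"rz":0,"dx":-160,"dy":0,"dz":40,"claw":0}]}}

```text
time: 44.78
eef_pos: [0.4262, 0.0013, 0.3067]
tcp_rot: [[-0.001, -0.05, -0.999], [0.0, -0.999, 0.05], [-1.0, -0.0, 0.001]]
force: [1.1, 0.2, 0.4]
grip_width: 0.499
```

```bash
python3 seat.py 22; python3 - <<'E'
from plant import ctrl
from h import *
for n in("top","scene"):
    m=ctrl.camera_model(n);C=cloud(m,np.load(f"pics/{n[0]}22.npy"));q=C.reshape(-1,3)
    b=q[(abs(q[:,0]-.492)<.07)&(abs(q[:,1]+.393)<.07)&(q[:,2]>.07)];print(n,"brush",cv2.minAreaRect((b[:,:2]*1000).astype(np.float32)),np.median(b[:,2]),"mat c 492,-393")
p=cv2.imread("pics/s22.png");cv2.imwrite("pics/s22z.png",cv2.resize(p[130:300,100:360],None,fx=3,fy=3))
E
```

```text
top 0 136 x 34.3 (35) y -0.2 r 19.2 z 0.1089
top 1 131 x 35.0 (35) y -0.5 r 19.0 z 0.1095
top 2 138 x 34.8 (35) y -0.2 r 19.1 z 0.1094
top 3 133 x 35.3 (35) y -0.4 r 19.2 z 0.1107
scene 0 178 x 35.9 (35) y -2.9 r 20.7 z 0.1084
scene 1 190 x 36.3 (35) y -1.3 r 19.6 z 0.1092
scene 2 201 x 36.9 (35) y -2.1 r 20.2 z 0.1086
scene 3 218 x 35.9 (35) y -0.6 r 20.8 z 0.1093
top brush ((490.8843688964844, -392.3622741699219), (64.22151947021484, 23.72516441345215), 11.719794273376465) 0.07876247553134133 mat c 492,-393
scene brush ((493.0028076171875, -391.880126953125), (66.457275390625, 21.937116622924805), 9.64872932434082) 0.07895654433958856 mat c 492,-393
```

View pics/s22z.png

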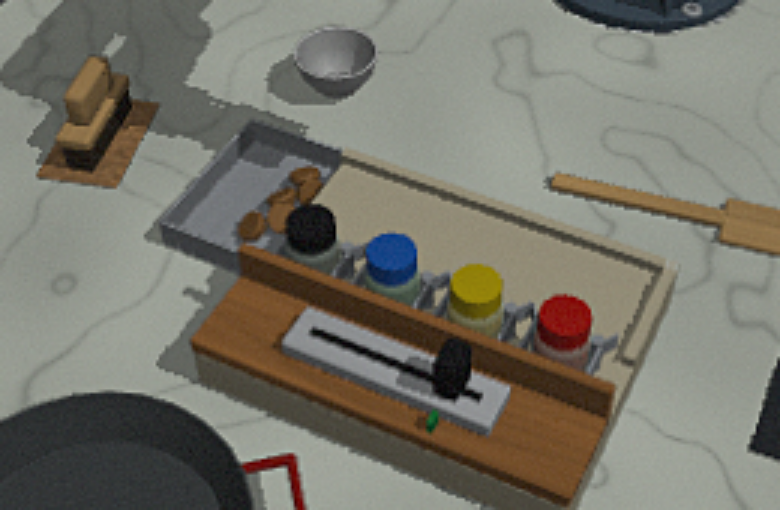

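The view shows everything in place: jars upright in all four clips, shells in the tray, brush on its mat, and the lock at the mark. Handing in.

```bash
python3 -c "
from plant import ctrl
print(ctrl.finish_job())"
```

```text
the job is handed in; nothing more can be done
None
```

The job is handed in at about 45 s on the robot clock (limit 210 s). No verdict was reported.

- **Shells:** I swept all five into the tray with the brush in one pass, and the fingers stayed above them. The last pictures show all five inside the tray walls.
- **Brush:** It stands upright on the cork mat, within about 1 mm of its centre.
- **Jars:** All four are upright in clips of their own: black in clip 0, blue in 1, yellow in 2 and red in 3. The top camera puts each within 1 mm of home. The scene camera reads 1–3 mm, which is about the calibration error and inside the 7 mm limit.
- **Lock grip:** It stands at the green mark. The wrist camera shows no offset and the scene camera about 1.5–2 mm, against a 6 mm limit.
- **Bystanders:** I did not touch the ramekin or the rice paddle, and I saw no jar get knocked aside during the run.

No check failed. The cameras disagreed with each other only by about 2–3 mm.

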